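# Lock the trim weight at the working end of the bent bar

### The arm

A 6-joint arm with a two-finger parallel gripper is mounted at the origin on a cart in front of the work surface, level with it; the furniture and walls round the work are solid. World frame = base frame: x ahead of the robot, y to its left, z up, the work surface at z = 0. Lengths are in mm, angles in rad, forces in N, time in s.
With the tool pointing down it reaches from about 400 to 825 mm from the base axis. Payload 7 kg.
Tool frame: the origin (TCP) lies midway between the tips of the shut fingers; the grasp point (between the pads) lies 19 mm behind it; z points along the fingers, y is the direction in which the jaws open and shut (so a half turn about z gives the same grasp; the last joint's range is limited). The gripper opens to 85 mm and grips with 20 to 120 N. Pads are 22 mm wide; open, the fingers measure 114 mm over their backs; the gripper's body (76 mm by 85 mm) begins 54 mm behind the grasp point. The pads swing forward as they close: fully open they stand 13 mm farther back than shut.
Start: joints at [1.418, 0.359, 0.012, 0, -1.224, -0.288], TCP at [288.003, 610.45, 231.302] pointing down, gripper open.
Joint ranges: [-3.07, 3.07], [-1.43, 2.12], [-1.02, 1.25], [-3.03, 1.67], [-3.05, -0], [-3.03, 3.03]. Speed limits (rad/s): [2.39, 2.39, 3.01, 3.14, 3.14, 3.14].

### API

Orientations are given as a unit quaternion [w, x, y, z].
In Python, from cell import state, capture, close_job gives the robot as it stands. The module is installed in compiled form; this text tells all that it offers.
- The arm moves only by the tool carry_out, never from a script. Its argument "commands" is a list of rows, each a list of 5 numbers: the shift along the world's x, y, z as a fraction of full scale, then the turn about the world's z as a fraction of full scale, then the gripper's target within -1 to 1 (shut at 1, half-way at 0, fully open at -1). In form: [[dx, dy, dz, twist, jaw], ...]. A call has 1 to 8 rows; each row is the pose to reach, as a shift and turn from the pose measured when the call began, turning the shorter way round; what a row does not reach only later rows make up. Full scale, the value 1, is 100 cm for a shift and 360 degrees for a turn. A row lasts 1/10 s, in which the tool goes at most 50 mm and 8.59 degrees, less where a joint would pass 70% of its speed; a pose out of reach is approached as far as the arm can. A call with a number of a shift or a turn outside -1 to 1 is refused whole. A call with a gripper value outside its range is refused whole. The fingers move at their own pace and stop on an object; "newtons" is the grip in N (left out, the last holds). Time passes only in rows, so rows that repeat a pose let the fingers close. It gives the time, the measured TCP pose, the force and the opening at its end, in the units of the state.
- state(): the state, without advancing time (a new reading comes with each control period).
- capture(name): name is "side" or "top" or "wrist"; returns a dict with "color" (400x640x3 uint8, red, green, blue), "range_z" (400x640 float32, mm along the optical axis (not along the pixel's ray), 0 where there is no reading), "fx", "fy", "cx", "cy" (pixels), "world_to_cam" (4x4, takes a point from world to camera coordinates); the wrist camera has in their place "T_tool_cam" (4x4, takes a point from camera to tool coordinates, whose origin is the TCP and whose axes are the flange's). Camera axes: x right, y down, z forward; pixel columns grow to the right and rows downward; lengths in mm; the calibration is good to about 2 mm. A picture is of the moment at which its call begins: read the wrist's pose just before it.
- close_job(): hands the job in, once; it reports no verdict.
The state is a dict: "t": time; "q": joint angles; "qvel": joint speeds; "joint_torque": joint torques, N m; "tcp_pos": TCP position; "tool_rot": TCP orientation; "ft_force": force on the tool from outside, world axes, zero at the start; "moment": the same for the moment, N m; "opening": opening from 0.0 (shut) to 1.0 (fully open).
Only numpy, scipy, OpenCV 4.12 (cv2) and the standard library are available. Lean on these libraries where they do the work, as an engineer would, in place of code of your own. Each camera call takes 0.05 s, during which the arm holds its last target.

### The job

The round trim weight hangs on the long leg of the rig's U-shaped bar that is farther from you. Slide it along the bar, round the bend and back along the near leg, past the sprung catch, and press it gently but firmly against the stop so that the catch pops up behind it; then take your hand away. Never force it hard, and leave the other things where they are.

Things in the scene. Friction and masses are not known exactly. Their poses are not given: they have to be found in the camera images.
- rig: Fixed rig: grey plate 190 x 250 x 12 mm (own frame x -95..95, y -90..160), dark end block 170 x 30 mm (y 125..155, top z 104) and a level U-shaped steel bar, 14 mm thick, axis at z 90 mm, both ends in the block. Nothing else stands under the bar but the catch and a dish. Origin on the desk midway between the legs; x across the legs (away from the robot at yaw 0), y along them toward the block.
- bend_centre (a point): Centre of the bar's half-circle bend (60 mm radius to the bar's axis), at rig frame x 0, y -70, z 90 mm. Far leg: rig x = +60 mm, straight from the block to y -70 mm; the bend then overhangs the plate as far as y -130 mm; near leg: x = -60 mm, straight from y -70 mm back to the stop.
- weight: Loose aluminium disc, 72 mm diameter, 30 mm thick, about 0.38 kg, hung on the bar by its plain 20 mm bore, its centre 3 mm below the bar's axis. Origin: centre of the bore at mid-thickness; y is the bore axis; it rolls freely. Pushed off centre or not along the bar it binds; pushed on its face at both sides of the bar it runs freely. Starts on the far leg, 50 mm or more of bare bar behind it.
- end_stop: Fixed dark rubber sleeve, 30 mm diameter, on the near leg of the bar in front of the end block. Origin: centre of the face that the weight bears on (rig frame x -60, y 95, z 90 mm); its y axis points from that face into the block. Seated, the weight's centre is 15 mm from this face along y.
- catch (a joint): Sprung steel latch bolt, 12 mm wide, in a brass housing under the near leg: 0 = up, grows as it is pressed down, at most 9 mm; 3 N at first, 5.5 N at 5 mm. The weight's rim rides up its 12 mm long bevel, which takes up to about 12 N of push. It springs up behind the weight only when the weight is within about 3 mm of the stop.
- catch_tip (a point): Top edge of the catch bolt, its bevel falling 6 mm toward the bend; when up it is at rig frame x -60, y 59.5, z 56 mm, some 5 mm above the lowest point of the weight's rim.
- dish: Bystander: clear petri dish, 60 mm diameter, 14 mm high, on the plate between the legs.
- cup: Bystander: sample cup, 49 mm diameter, 60 mm high, origin under its centre.
- tape: Bystander: roll of tape lying flat, 104 mm diameter, 25 mm high, origin under its centre.
- pot: Bystander: amber pot, 40 mm diameter, 75 mm high, origin under its centre.
- bottle: Bystander: capped bottle, 48 mm diameter, 104 mm high, origin under its centre.
- marker: Bystander: marker pen lying flat, 135 mm long, 17 mm thick.

How it is judged:
By the outcome, as a careful person would: the job done as asked, in the order asked, and still so for the second after the job is handed in, with the robot touching nothing.
It also fails if it takes over 72 s, if anything falls off the work surface, if the arm or the gripper's body presses on something with over 40 N, if the wrist force passes 120 N, or if a joint passes its speed limit or range.

## Working session

There is one attempt and no reset: what is moved stays moved. The work goes in short steps, Python scripts to look and compute and a tool call to move; the robot and the scene stay as the last step left them, time stands still between calls to the robot, and variables do not carry over. Pictures are saved under pics/ and viewed, and the job is handed in when it is done.

Besides the shell and the picture viewer there is one more tool, called after "Request:" as name([rows], argument=value, ...), one row to a line, values as JSON. carry_out: Moves the arm, as the interface text tells. Shift numbers are shares of 100 cm and turn numbers shares of 360 degrees, none past 1 either way. Its arguments: {"type":"object","properties":{"commands":{"type":"array","items":{"type":"array","items":{"type":"number"}}},"newtons":{"type":"number"}},"required":["commands"]}

```bash
mkdir -p pics; cat > h.py <<'E'
import numpy as np, cv2
from cell import state, capture, close_job
def save(c,n): cv2.imwrite(f'pics/{n}.png', c['color'][:,:,::-1])
def pts(c):
    "world points per pixel from depth"
    Z=c['range_z'].astype(float); v,u=np.mgrid[0:Z.shape[0],0:Z.shape[1]]
    P=np.stack([(u-c['cx'])/c['fx']*Z,(v-c['cy'])/c['fy']*Z,Z,np.ones_like(Z)],-1)
    return (P@np.linalg.inv(c['world_to_cam']).T)[...,:3]
def proj(c,p):
    q=c['world_to_cam']@np.append(p,1); return np.array([c['fx']*q[0]/q[2]+c['cx'],c['fy']*q[1]/q[2]+c['cy']])
def ray(c,u,v,z):
    M=np.linalg.inv(c['world_to_cam']); d=M[:3,:3]@np.array([(u-c['cx'])/c['fx'],(v-c['cy'])/c['fy'],1]); o=M[:3,3]
    return o+d*(z-o[2])/d[2]
E
python3 - <<'E'
from h import *
s=state(); print({k:np.round(v,3) for k,v in s.items()})
for n in ('top','side','wrist'):
    c=capture(n); save(c,n+'0')
    if 'world_to_cam' in c: print(n,np.round(c['world_to_cam'],3).tolist(),c['fx'],c['cx'],c['cy'])
    else: print(np.round(c['T_tool_cam'],3).tolist(),c['fx'])
E
```

```text
{'t': np.float64(0.0), 'q': array([ 1.418,  0.359,  0.011, -0.   , -1.224, -0.288]), 'qvel': array([-0.001,  0.   , -0.   ,  0.001, -0.003, -0.001]), 'joint_torque': array([-2.0000e-03, -5.8331e+01,  2.9341e+01,  6.9370e+00, -6.0000e-03,
       -0.0000e+00]), 'tcp_pos': array([287.819, 609.997, 230.313]), 'tool_rot': array([ 0.001,  0.976, -0.219, -0.   ]), 'ft_force': array([-0.119,  0.866,  0.182]), 'moment': array([-0.002,  0.027,  0.039]), 'opening': np.float64(0.999)}
top [[-0.017, -1.0, 0.007, 65.766], [-0.995, 0.016, -0.095, 470.586], [0.095, -0.008, -0.995, 1433.778], [0.0, 0.0, 0.0, 1.0]] 439.6737462445023 316.24142897524496 200.9814546976336
side [[0.955, -0.298, 0.006, -444.937], [-0.108, -0.363, -0.926, 146.853], [0.278, 0.883, -0.379, 1239.337], [0.0, 0.0, 0.0, 1.0]] 439.17272235721333 315.0842415218165 200.18029779048874
[[0.0, -0.963, -0.269, 68.027], [1.0, -0.0, 0.0, -0.323], [-0.0, -0.269, 0.963, -143.036], [0.0, 0.0, 0.0, 1.0]] 328.1816440035784
```

View pics/top0.png

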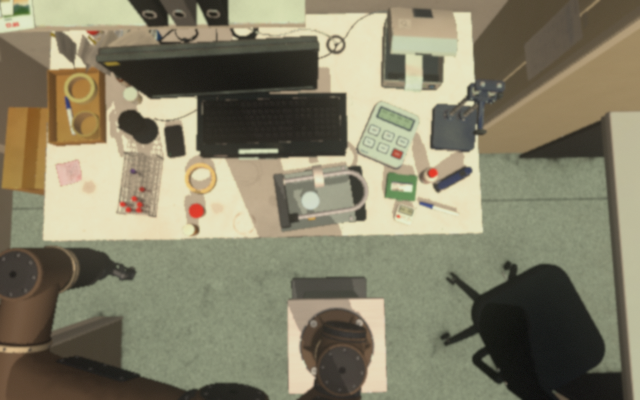

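View pics/side0.png

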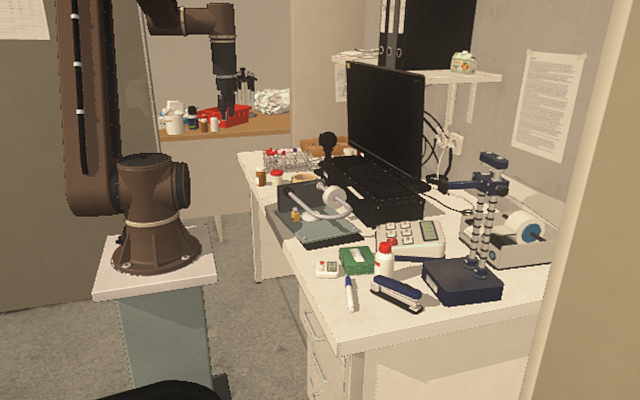

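View pics/wrist0.png

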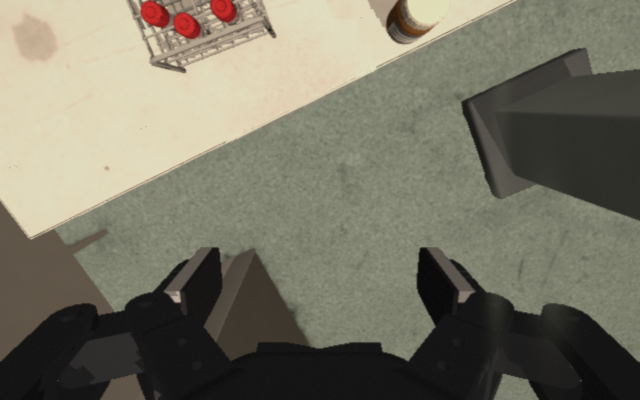

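Top view: the rig is at about px (275–368, 163–230), with the block on the left (world +y), the bend on the right and the weight on the far leg near (319,176). I'll zoom in and measure it.

```bash
python3 - <<'E'
from h import *
c=capture('top'); np.savez('top.npz',**c)
cr=c['color'][150:245,255:385,::-1]; cv2.imwrite('pics/topz.png',cv2.resize(cr,None,fx=6,fy=6,interpolation=cv2.INTER_CUBIC))
P=pts(c)
z=np.where(c['range_z']>0,P[...,2],np.nan)
r=z[160:235,270:375]; np.set_printoptions(linewidth=250)
print(np.round(r[::3,::4]).astype(int))
img=np.clip(r*2,0,255); cv2.imwrite('pics/topzz.png',cv2.resize(np.nan_to_num(img).astype(np.uint8),None,fx=7,fy=7,interpolation=cv2.INTER_NEAREST))
c=capture('side'); np.savez('side.npz',**c)
cr=c['color'][165:255,265:370,::-1]; cv2.imwrite('pics/sidez.png',cv2.resize(cr,None,fx=6,fy=6,interpolation=cv2.INTER_CUBIC))
E
```

```text
[[                  -2                    3                    1                    2                    2                    7                   -3                   -1                    0                    5                    6
                     1                   -1                    6                    2                   -3                   -1                    6                    3                    1                   -4                    4
                     0                   -1                    4                   -3                   19]
 [                  -5                    1                    2                   -4                    1                   -5                    3                   -8                   -3                    2                    3
                     6                    1                    2                    0                    0                    5                   -1                   -3                    3                    0                   -4
                     7                    8                 
[... 12610 characters left out ...]
2                   -5                    3                    4]
 [                  -3                    0                    3                    4                    1                    0                    0                    1                   -4                    1                    4
                     0                    3                   -2                    1                   -3                    4                    8                    5                    5                   -5                    3
                     1                   -1                    0                    2                   -1]]<stdin>:7: RuntimeWarning: invalid value encountered in cast
```

View pics/topz.png

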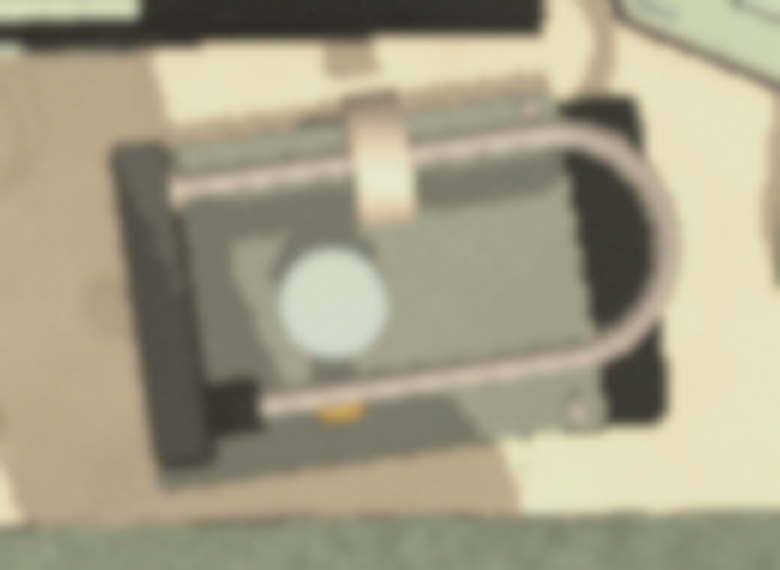

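View pics/sidez.png

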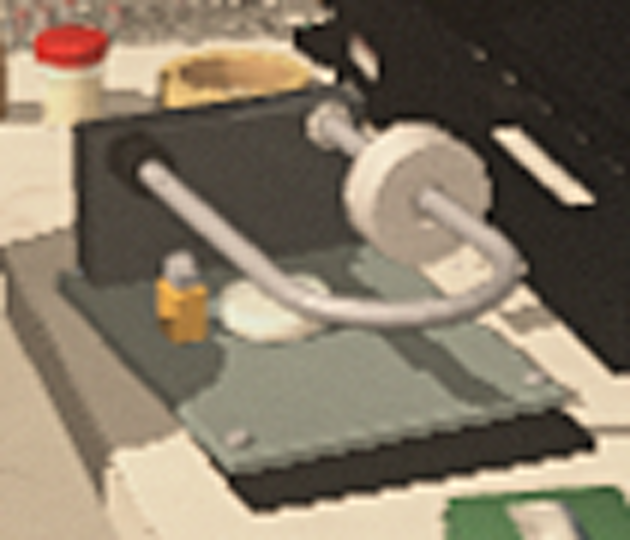

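View pics/topzz.png

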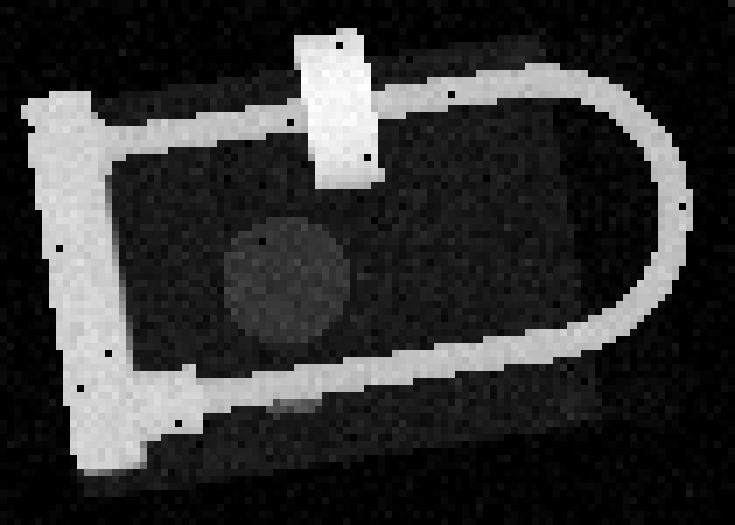

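```bash
cat > rig.py <<'E'
from h import *
c=dict(np.load('top.npz')); P=pts(c); z=P[...,2]
m=((z>75)&(z<112)&(c['range_z']>0)); m[:160]=0;m[235:]=0;m[:,:270]=0;m[:,375:]=0
v,u=np.nonzero(m)
W=np.array([ray(c,a,b,90) for a,b in zip(u,v)])[:,:2]
def fit(yaw,o):
    pass
# legs: pixel columns free of weight/stop/bend, upper & lower
def line(sel):
    l=cv2.fitLine(W[sel].astype(np.float32),cv2.DIST_HUBER,0,.01,.01).ravel(); d=l[:2]*np.sign(l[1]); return d,l[2:]
def inbox(u0,u1,v0,v1): return (u>=u0)&(u<=u1)&(v>=v0)&(v<=v1)
far=(inbox(288,310,170,184)|inbox(325,345,165,178))
near=inbox(302,350,200,222)
dA,pA=line(far); dB,pB=line(near)
yaws=[np.arctan2(-d[0],d[1]) for d in (dA,dB)]
print('yaw',yaws)
yaw=np.mean(yaws); ex=np.array([np.cos(yaw),np.sin(yaw)]); ey=np.array([-np.sin(yaw),np.cos(yaw)])
print('leg sep',(pA-pB)@ex)
x0=(pA+pB)@ex/2
# bend: mean radius circle fit on points beyond the legs
R=np.stack([W@ex-x0,W@ey],1)
ymin=R[:,1].min(); b=R[:,1]<ymin+45
A=np.c_[2*R[b],np.ones(b.sum())]; s=np.linalg.lstsq(A,(R[b]**2).sum(1),rcond=None)[0]
print('circle c',s[:2],'r',np.sqrt(s[2]+s[0]**2+s[1]**2))
y0=s[1]+70
# alternative: known x=0,r=60 -> centre y
bb=b&(R[:,1]<ymin+30)
cy=np.median(R[bb,1]+np.sqrt(3600-np.clip(R[bb,0]**2,0,3500))); print('alt y0',cy+70,'vs',y0)
o=x0*ex+(cy+70)*ey; print('rig origin',o)
def r2w(x,y): return o+x*ex+y*ey
def w2r(p): d=np.asarray(p)[:2]-o; return np.array([d@ex,d@ey])
if __name__=='__main__':
    print('stop',r2w(-60,95),'bend tip',r2w(0,-130))
    # block checks at top z=104
    mb=m.copy(); vb,ub=np.nonzero(mb[:, :290]); 
    B=np.array([w2r(ray(c,a,b,104)) for a,b in zip(ub,vb)]); k=B[:,1]>110
    print('block extents',B[k].min(0),B[k].max(0), 'expect x -85..85, y 125..155')
    mw=(z>112)&(c['range_z']>0); mw[:165]=0; mw[190:]=0; mw[:,:310]=0; mw[:,330:]=0
    vb,ub=np.nonzero(mw); B=np.array([w2r(ray(c,a,b,120)) for a,b in zip(ub,vb)]); print('weight',B.min(0),B.max(0),B.mean(0), z[mw].max())
    md=(z>20)&(z<35)&(c['range_z']>0); md[:188]=0; md[212:]=0; md[:,:298]=0; md[:,325:]=0
    vb,ub=np.nonzero(md); B=np.array([w2r(ray(c,a,b,26)) for a,b in zip(ub,vb)]); print('dish',np.median(B,0))
    print('catch px', proj(c,np.append(r2w(-60,59.5),56)))
E
python3 rig.py
```

```text
yaw [np.float32(0.13611157), np.float32(0.13826653)]
leg sep 120.16762
circle c [  -0.21702658 -112.35999688] r 56.898870932170226
alt y0 -38.38373818578904 vs -42.35999688244756
rig origin [489.97976496  28.89697679]
stop [417.55138685 114.79884275] bend tip [507.75845148 -99.88158766]
block extents [-86.01785684 110.33102439] [ 84.27822479 155.25467078] expect x -85..85, y 125..155
weight [30.22171754  0.23054979] [87.45617879 30.10064495] [58.26895924 15.08053742] 127.72436046362941
dish [-7.58300246 49.75696176]
catch px [309.82015642 215.29403804]
```

```bash
cat > plan.py <<'E'
import numpy as np
from h import *
o=np.array([490.0,28.9]); YAW=.1372
ex=np.array([np.cos(YAW),np.sin(YAW)]); ey=np.array([-np.sin(YAW),np.cos(YAW)])
def yawx(s):
    w,x,y,z=s['tool_rot']; return np.arctan2(2*(x*y+w*z),1-2*(y*y+z*z))
def r2w(x,y): return o+x*ex+y*ey
def w2r(p): d=np.asarray(p)[:2]-o; return np.array([d@ex,d@ey])
def report():
    s=state(); print('t %.2f'%s['t'],'rig',w2r(s['tcp_pos']).round(1),'z %.1f'%s['tcp_pos'][2],'yaw-rig %.2f'%np.degrees(yawx(s)-YAW),'q',s['q'].round(3),'F rig',np.round([s['ft_force'][:2]@ex,s['ft_force'][:2]@ey,s['ft_force'][2]],1),'op %.3f'%s['opening']); return s
def rows(targets,s=None):
    "targets: rig x,y, z, toolx yaw in rig deg (-90 = tool x along -y)"
    s=s or state(); y0=np.degrees(yawx(s)-YAW); p=s['tcp_pos']
    for x,y,z,a in targets:
        w=r2w(x,y)-p[:2]; t=(a-y0+180)%360-180
        print('[%.4f, %.4f, %.4f, %.4f]'%(w[0]/1000,w[1]/1000,(z-p[2])/1000,t/360))
E
python3 - <<'E'
from plan import *
report(); rows([(60,65,230,-90),(60,65,70,-90)])
c=dict(np.load('top.npz'))
for px in [(200,155),(260,155),(347,155),(320,95)]: print(px,ray(c,*px,0).round())
E
```

```text
t 0.25 rig [-120.6  603.5] z 230.8 yaw-rig -33.12 q [ 1.418  0.359  0.012 -0.    -1.224 -0.288] F rig [-0.6 -0.5 -0.5] op 0.998
[0.2526, -0.5088, -0.0008, -0.1580]
[0.2526, -0.5088, -0.1608, -0.1580]
(200, 155) [637. 449.   0.]
(260, 155) [634. 246.   0.]
(347, 155) [629. -49.   0.]
(320, 95) [840.  38.   0.]
```

Request:
carry_out([
  [0.03, -0.04, 0.02, -0.02, 0],
  [0.06, -0.08, 0.02, -0.04, 0],
  [0.09, -0.12, 0.02, -0.06, 0],
  [0.11, -0.16, 0.02, -0.08, 0],
  [0.13, -0.2, 0.02, -0.1, 0],
  [0.15, -0.24, 0.02, -0.12, 0],
  [0.17, -0.28, 0.02, -0.14, 0],
  [0.18, -0.32, 0.02, -0.158, 0],
])

```text
t: 1.05
tcp_pos: [468.9, 288.5, 250.8]
tool_rot: [0.0, 0.752, -0.659, -0.0]
ft_force: [1.2, 0.4, 0.2]
opening: 0.501
```

```bash
python3 - <<'E'
from plan import *
report(); rows([(60,65,230,-90),(60,65,150,-90)])
E
```

```text
t 1.05 rig [ 14.6 260.1] z 250.8 yaw-rig -90.32 q [ 0.907  0.142 -0.234 -0.    -1.195 -0.776] F rig [1.2 0.3 0.2] op 0.501
[0.0717, -0.1870, -0.0208, 0.0009]
[0.0717, -0.1870, -0.1008, 0.0009]
```

Request:
carry_out([
  [0.01, -0.03, 0, 0.02, 0],
  [0.02, -0.06, 0, 0.04, 0],
  [0.03, -0.09, 0, 0.06, 0],
  [0.04, -0.12, 0, 0.08, 0],
  [0.05, -0.14, 0, 0.1, 0],
  [0.06, -0.16, 0, 0.12, 0],
  [0.07, -0.18, 0, 0.14, 0],
  [0.072, -0.187, 0, 0.16, 0],
])

```text
t: 1.85
tcp_pos: [541.4, 99.9, 250.6]
tool_rot: [0.0, 0.977, -0.213, -0.0]
ft_force: [-0.4, 1.2, -0.7]
opening: 0.5
```

Request:
carry_out([
  [0, 0, 0, 0.02, 0],
  [0, 0, 0, 0.04, 0],
  [0, 0, 0, 0.06, 0],
  [0, 0, 0, 0.08, 0],
  [0, 0, 0, 0.1, 0],
  [0, 0, 0, 0.12, 0],
  [0, 0, 0, 0.14, 0],
  [0, 0, 0, 0.16, 0],
])

```text
t: 2.65
tcp_pos: [541.3, 99.8, 250.6]
tool_rot: [0.0, 0.958, 0.286, 0.0]
ft_force: [-1.3, 0.0, 0.2]
opening: 0.501
```

```bash
python3 - <<'E'
from plan import *
report(); rows([(60,65,230,90),(60,65,150,90)])
E
```

```text
t 2.65 rig [60.5 63.3] z 250.6 yaw-rig 25.39 q [ 5.390e-01  1.410e-01 -2.360e-01  1.000e-03 -1.194e+00  1.612e+00] F rig [-1.3  0.2  0.2] op 0.501
[-0.0007, 0.0017, -0.0206, 0.1795]
[-0.0007, 0.0017, -0.1006, 0.1795]
```

Request:
carry_out([
  [-0.001, 0.002, 0, 0.022, 0],
  [-0.001, 0.002, 0, 0.044, 0],
  [-0.001, 0.002, 0, 0.066, 0],
  [-0.001, 0.002, -0.01, 0.088, 0],
  [-0.001, 0.002, -0.03, 0.11, 0],
  [-0.001, 0.002, -0.05, 0.132, 0],
  [-0.001, 0.002, -0.07, 0.154, 0],
  [-0.001, 0.002, -0.08, 0.176, 0],
])

```text
t: 3.45
tcp_pos: [539.4, 101.5, 168.8]
tool_rot: [-0.0, 0.663, 0.749, -0.001]
ft_force: [-0.8, -0.5, 0.2]
opening: 0.499
```

```bash
python3 - <<'E'
from plan import *
report(); rows([(60,65,170,90),(60,65,70,90)])
c=capture('wrist'); save(c,'w1')
c=capture('side'); cv2.imwrite('pics/s1.png',cv2.resize(c['color'][100:280,230:400,::-1],None,fx=4,fy=4)[:600])
E
```

```text
t 3.45 rig [58.8 65.2] z 168.8 yaw-rig 89.06 q [ 0.543  0.204 -0.355 -0.    -1.013  2.72 ] F rig [-0.8 -0.4  0.2] op 0.499
[0.0012, -0.0000, 0.0012, 0.0026]
[0.0012, -0.0000, -0.0988, 0.0026]
```

View pics/w1.png

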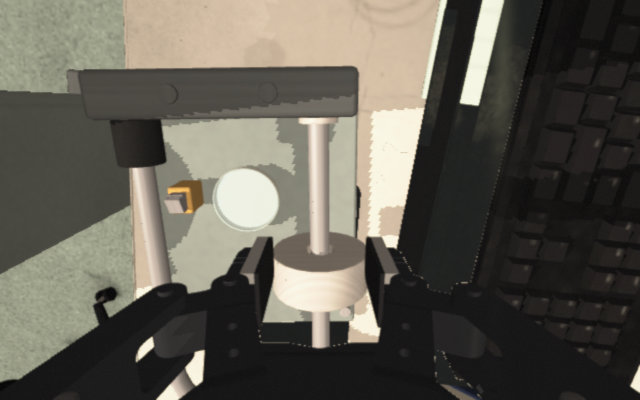

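View pics/s1.png

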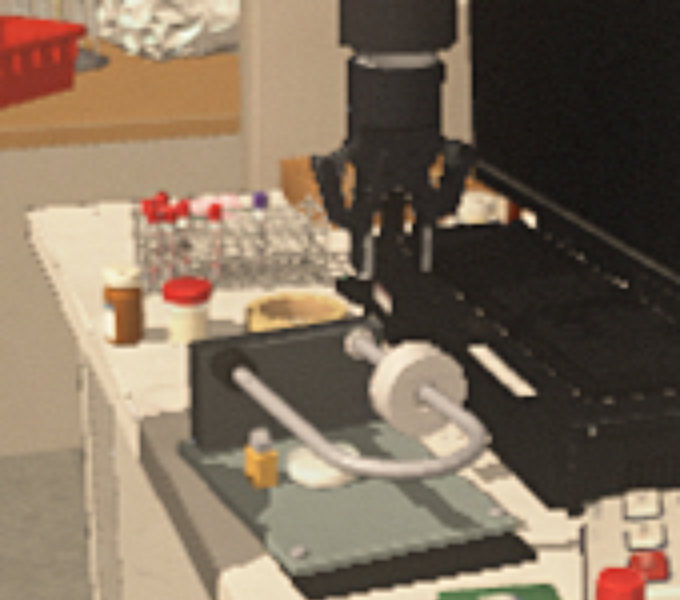

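Wrist view: the weight is at px (320,265), the bar runs vertically through it and the two fingers straddle it. The catch at (180,200) and the dish are clear. I'll check the weight position with the wrist depth before descending.

```bash
cat >> plan.py <<'E'
from scipy.spatial.transform import Rotation as Ro
def wpts():
    s=state(); c=capture('wrist'); q=s['tool_rot']; R=Ro.from_quat([q[1],q[2],q[3],q[0]]).as_matrix()
    T=np.eye(4); T[:3,:3]=R; T[:3,3]=s['tcp_pos']; c['world_to_cam']=np.linalg.inv(T@c['T_tool_cam'])
    P=pts(c); d=P[...,:2]-o; return c,np.stack([d@ex,d@ey,P[...,2]],-1)
E
python3 - <<'E'
from plan import *
c,P=wpts(); ok=c['range_z']>0
m=ok[...]&(P[...,2]>105)&(P[...,2]<126)&(abs(P[...,0]-60)<40)&(P[...,1]<60)&(P[...,1]>-40)
q=P[m]; print('weight top',m.sum(),np.percentile(q,[2,50,98],axis=0).round(1))
for u in (262,378):
  for v in (250,280,300): print(u,v,P[v,u].round(1),ok[v,u])
m=ok&(abs(P[...,2]-97)<4)&(P[...,1]>40)&(P[...,1]<110)&(abs(P[...,0]-60)<15); print('bar x',P[m][:,0].mean())
m=ok&(abs(P[...,2]-97)<4)&(P[...,1]>0)&(P[...,1]<60)&(abs(P[...,0]+60)<15); print('near bar x',P[m][:,0].mean())
# fingers points
m=ok&(P[...,2]>150)&(P[...,1]>20); 
E
```

```text
weight top 4190 [[ 29.3   2.  106. ]
 [ 58.4  19.8 118.8]
 [ 87.   30.9 123.6]]
262 250 [ 36.4  77.3 191.2] True
262 280 [ 37.5  69.3 200.6] True
262 300 [ 37.5  62.4 203.3] True
378 250 [ 83.1  76.  190. ] True
378 280 [ 80.3  72.2 207. ] True
378 300 [ 80.2  65.2 208.7] True
bar x 58.571833445999744
near bar x -59.93074652697508
```

```bash
python3 - <<'E'
from plan import *
c,P=wpts(); ok=c['range_z']>0
m=ok&(P[...,2]>130)&(abs(P[...,0]-60)<70)&(P[...,1]>40); m[:200]=0
print(P[m][:,2].min(), np.percentile(P[m][:,2],[1,5]))
for v in range(232,262,3): print(v,P[v,254:276:4].round(0).tolist())
E
```

```text
171.72839503656022 [182.30563524 201.99879069]
232 [[-6.0, 14.0, 12.0], [-2.0, 14.0, 12.0], [2.0, 14.0, 14.0], [6.0, 14.0, 13.0], [10.0, 13.0, 12.0], [14.0, 14.0, 12.0]]
235 [[-6.0, 11.0, 12.0], [-2.0, 11.0, 13.0], [2.0, 11.0, 12.0], [6.0, 11.0, 12.0], [10.0, 10.0, 12.0], [14.0, 10.0, 12.0]]
238 [[-6.0, 8.0, 12.0], [33.0, 77.0, 178.0], [35.0, 77.0, 179.0], [37.0, 77.0, 179.0], [38.0, 77.0, 179.0], [14.0, 7.0, 12.0]]
241 [[32.0, 77.0, 183.0], [34.0, 77.0, 183.0], [35.0, 77.0, 182.0], [37.0, 77.0, 182.0], [38.0, 76.0, 179.0], [13.0, 4.0, 12.0]]
244 [[33.0, 77.0, 185.0], [34.0, 77.0, 185.0], [36.0, 77.0, 185.0], [38.0, 77.0, 185.0], [38.0, 74.0, 179.0], [13.0, 1.0, 13.0]]
247 [[33.0, 77.0, 188.0], [35.0, 77.0, 188.0], [36.0, 77.0, 188.0], [38.0, 77.0, 189.0], [38.0, 74.0, 181.0], [25.0, 31.0, 86.0]]
250 [[34.0, 77.0, 191.0], [36.0, 78.0, 192.0], [37.0, 77.0, 191.0], [39.0, 77.0, 191.0], [38.0, 72.0, 181.0], [26.0, 31.0, 91.0]]
253 [[34.0, 77.0, 194.0], [36.0, 77.0, 195.0], [37.0, 77.0, 194.0], [38.0, 76.0, 191.0], [38.0, 71.0, 180.0], [26.0, 30.0, 96.0]]
256 [[35.0, 77.0, 197.0], [36.0, 77.0, 197.0], [38.0, 77.0, 196.0], [38.0, 74.0, 191.0], [38.0, 70.0, 182.0], [62.0, 133.0, 313.0]]
259 [[35.0, 76.0, 198.0], [37.0, 77.0, 199.0], [38.0, 78.0, 200.0], [39.0, 74.0, 192.0], [38.0, 68.0, 182.0], [27.0, 30.0, 104.0]]
```

Request:
carry_out([
  [0, 0, -0.02, 0.003, 0],
  [0, 0, -0.04, 0.003, 0],
  [0, 0, -0.06, 0.003, 0],
  [0, 0, -0.08, 0.003, 0],
  [0, 0, -0.095, 0.003, 0],
  [0, 0, -0.1, 0.003, 0],
  [0, 0, -0.1, 0.003, 0],
])

```text
t: 4.35
tcp_pos: [540.7, 101.9, 71.2]
tool_rot: [0.0, 0.66, 0.751, 0.0]
ft_force: [0.3, 0.6, 0.0]
opening: 0.502
```

```bash
python3 - <<'E'
from plan import *
report(); rows([(59,y,68,90) for y in (50,45,42,38,34,30,20,10)])
c=capture('wrist'); save(c,'w2')
c=capture('side'); cv2.imwrite('pics/s2.png',cv2.resize(c['color'][150:260,260:400,::-1],None,fx=5,fy=5))
E
```

```text
t 4.35 rig [60.2 65.4] z 71.2 yaw-rig 89.51 q [ 5.430e-01  3.150e-01 -4.670e-01  1.000e-03 -7.890e-01  2.727e+00] F rig [0.4 0.6 0. ] op 0.502
[0.0009, -0.0154, -0.0032, 0.0014]
[0.0016, -0.0204, -0.0032, 0.0014]
[0.0020, -0.0234, -0.0032, 0.0014]
[0.0026, -0.0273, -0.0032, 0.0014]
[0.0031, -0.0313, -0.0032, 0.0014]
[0.0037, -0.0353, -0.0032, 0.0014]
[0.0050, -0.0452, -0.0032, 0.0014]
[0.0064, -0.0551, -0.0032, 0.0014]
```

View pics/w2.png

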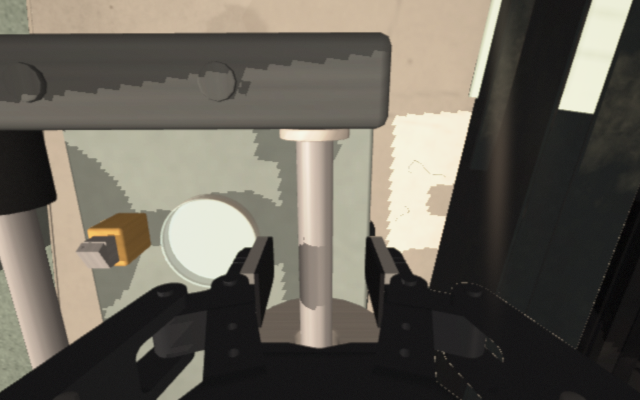

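View pics/s2.png

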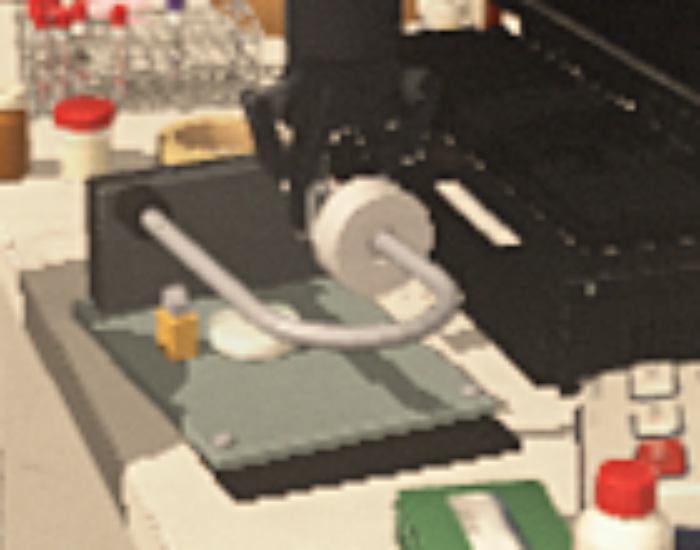

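Request:
carry_out([
  [0.0005, -0.008, -0.002, 0.0014, 0],
  [0.0015, -0.015, -0.002, 0.0014, 0],
  [0.002, -0.02, -0.002, 0.0014, 0],
  [0.0025, -0.024, -0.002, 0.0014, 0],
  [0.003, -0.028, -0.002, 0.0014, 0],
  [0.0035, -0.032, -0.002, 0.0014, 0],
  [0.004, -0.036, -0.002, 0.0014, 0],
  [0.0045, -0.04, -0.002, 0.0014, 0],
])

```text
t: 5.25
tcp_pos: [546.0, 62.1, 70.2]
tool_rot: [0.001, 0.656, 0.754, 0.001]
ft_force: [-0.4, 2.8, 2.3]
opening: 0.497
```

```bash
python3 - <<'E'
from plan import *
report(); rows([(60,y,70,90) for y in (20,15,10,5,0,-5,-10,-15)])
c=capture('top');cv2.imwrite('pics/t3.png',cv2.resize(c['color'][150:245,255:385,::-1],None,fx=6,fy=6,interpolation=cv2.INTER_CUBIC))
c=capture('side'); cv2.imwrite('pics/s3.png',cv2.resize(c['color'][150:260,260:400,::-1],None,fx=5,fy=5))
E
```

```text
t 5.25 rig [60.  25.3] z 70.2 yaw-rig 90.07 q [ 4.700e-01  3.140e-01 -4.710e-01  1.000e-03 -7.830e-01  2.809e+00] F rig [0.  2.9 2.3] op 0.497
[0.0007, -0.0052, -0.0002, -0.0002]
[0.0014, -0.0102, -0.0002, -0.0002]
[0.0021, -0.0151, -0.0002, -0.0002]
[0.0027, -0.0201, -0.0002, -0.0002]
[0.0034, -0.0250, -0.0002, -0.0002]
[0.0041, -0.0300, -0.0002, -0.0002]
[0.0048, -0.0349, -0.0002, -0.0002]
[0.0055, -0.0399, -0.0002, -0.0002]
```

View pics/s3.png

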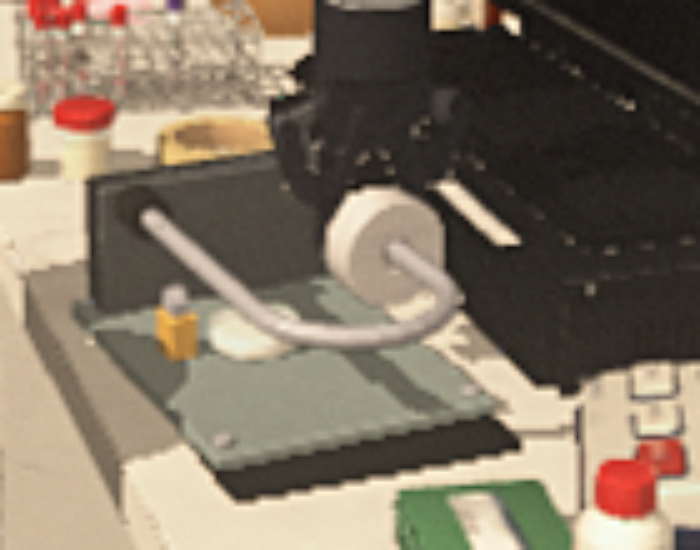

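The weight has moved along the far leg with only about 3 N on the wrist, so I'll continue.

Request:
carry_out([
  [0.0005, -0.005, 0, 0, 0],
  [0.0015, -0.01, 0, 0, 0],
  [0.002, -0.015, 0, 0, 0],
  [0.003, -0.02, 0, 0, 0],
  [0.0035, -0.025, 0, 0, 0],
  [0.004, -0.03, 0, 0, 0],
  [0.005, -0.035, 0, 0, 0],
  [0.0055, -0.04, 0, 0, 0],
])

```text
t: 6.15
tcp_pos: [551.1, 21.1, 69.9]
tool_rot: [0.001, 0.657, 0.754, 0.001]
ft_force: [-0.8, 2.6, 0.3]
opening: 0.503
```

```bash
cat >> plan.py <<'E'
def bend(th,back=26,inn=0):
    "weight centre at angle th (deg) past bend start (th=0 at far leg end); tool pose"
    t=np.radians(th); u=np.array([np.cos(t),-np.sin(t)]); tg=np.array([-np.sin(t),-np.cos(t)])
    p=np.array([0,-70])+(60-inn)*u-back*tg
    return (p[0],p[1],70,90-th)
E
python3 - <<'E'
from plan import *
report(); rows([(60,y,70,90) for y in (-20,-25,-30,-35,-40,-44)])
print([np.round(bend(t,inn=3),1).tolist() for t in (0,90,180)])
E
```

```text
t 6.15 rig [ 59.5 -16.1] z 69.9 yaw-rig 90.04 q [ 3.940e-01  3.180e-01 -4.660e-01  1.000e-03 -7.850e-01  2.885e+00] F rig [-0.4  2.7  0.3] op 0.503
[0.0010, -0.0038, 0.0001, -0.0001]
[0.0017, -0.0088, 0.0001, -0.0001]
[0.0024, -0.0137, 0.0001, -0.0001]
[0.0031, -0.0187, 0.0001, -0.0001]
[0.0038, -0.0236, 0.0001, -0.0001]
[0.0043, -0.0276, 0.0001, -0.0001]
[[57.0, -44.0, 70.0, 90.0], [26.0, -127.0, 70.0, 0.0], [-57.0, -96.0, 70.0, -90.0]]
```

Request:
carry_out([
  [0.0005, -0.004, 0, 0, 0],
  [0.001, -0.009, 0, 0, 0],
  [0.002, -0.014, 0, 0, 0],
  [0.0025, -0.019, 0, 0, 0],
  [0.003, -0.0235, 0, 0, 0],
  [0.0035, -0.0275, 0, 0, 0],
])

```text
t: 6.75
tcp_pos: [554.4, -6.7, 69.8]
tool_rot: [0.0, 0.657, 0.754, 0.001]
ft_force: [-2.7, 5.0, 1.5]
opening: 0.504
```

```bash
python3 - <<'E'
from plan import *
report(); rows([bend(t,inn=2) for t in range(5,45,5)])
c=capture('wrist'); save(c,'w4')
c=capture('side'); cv2.imwrite('pics/s4.png',cv2.resize(c['color'][150:260,260:400,::-1],None,fx=5,fy=5))
E
```

```text
t 6.75 rig [ 58.9 -44.1] z 69.8 yaw-rig 90.02 q [ 0.341  0.322 -0.459  0.    -0.788  2.938] F rig [-2.   5.3  1.5] op 0.504
[0.0018, -0.0049, 0.0002, -0.0139]
[0.0041, -0.0099, 0.0002, -0.0278]
[0.0060, -0.0151, 0.0002, -0.0417]
[0.0074, -0.0205, 0.0002, -0.0556]
[0.0083, -0.0260, 0.0002, -0.0695]
[0.0087, -0.0315, 0.0002, -0.0834]
[0.0087, -0.0370, 0.0002, -0.0973]
[0.0082, -0.0426, 0.0002, -0.1112]
```

View pics/s4.png

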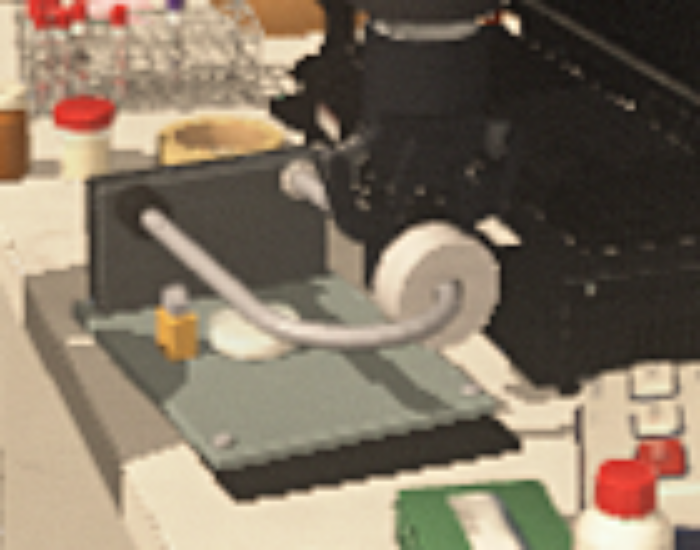

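View pics/w4.png

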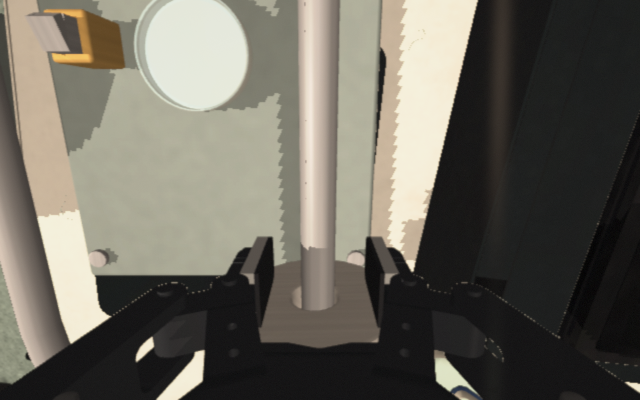

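Side view: the weight (about px (437,285)) is entering the bend, with the bore and bar visible. Both pads bear on its face either side of the bar. Starting the turn.

Request:
carry_out([
  [0.002, -0.005, 0, -0.014, 0],
  [0.004, -0.01, 0, -0.028, 0],
  [0.006, -0.015, 0, -0.042, 0],
  [0.0075, -0.0205, 0, -0.056, 0],
])

```text
t: 7.25
tcp_pos: [562.5, -27.5, 69.8]
tool_rot: [0.001, 0.78, 0.626, 0.001]
ft_force: [-0.8, 2.6, 0.5]
opening: 0.498
```

```bash
python3 - <<'E'
from plan import *
report(); rows([bend(t,inn=2) for t in range(25,65,5)])
E
```

```text
t 7.25 rig [ 64.1 -65.8] z 69.8 yaw-rig 69.66 q [ 3.000e-01  3.340e-01 -4.410e-01  2.000e-03 -7.940e-01  2.623e+00] F rig [-0.4  2.7  0.5] op 0.498
[0.0002, -0.0052, 0.0002, -0.0130]
[0.0006, -0.0107, 0.0002, -0.0268]
[0.0005, -0.0162, 0.0002, -0.0407]
[0.0000, -0.0218, 0.0002, -0.0546]
[-0.0010, -0.0272, 0.0002, -0.0685]
[-0.0025, -0.0326, 0.0002, -0.0824]
[-0.0044, -0.0378, 0.0002, -0.0963]
[-0.0068, -0.0428, 0.0002, -0.1102]
```

Request:
carry_out([
  [0.0002, -0.005, 0, -0.013, 0],
  [0.0005, -0.0105, 0, -0.027, 0],
  [0.0005, -0.016, 0, -0.041, 0],
  [0, -0.022, 0, -0.055, 0],
  [-0.001, -0.027, 0, -0.0685, 0],
])

```text
t: 7.75
tcp_pos: [561.5, -54.5, 69.8]
tool_rot: [0.001, 0.896, 0.444, 0.0]
ft_force: [-1.7, 4.5, 2.9]
opening: 0.503
```

```bash
python3 - <<'E'
from plan import *
report(); rows([bend(t,inn=2) for t in range(50,90,5)])
c=capture('wrist'); save(c,'w5')
c=capture('side'); cv2.imwrite('pics/s5.png',cv2.resize(c['color'][150:260,260:400,::-1],None,fx=5,fy=5))
E
```

```text
t 7.75 rig [ 59.4 -92.4] z 69.8 yaw-rig 44.82 q [ 2.510e-01  3.350e-01 -4.390e-01  2.000e-03 -7.960e-01  2.237e+00] F rig [-1.1  4.7  2.9] op 0.503
[-0.0015, -0.0056, 0.0002, -0.0134]
[-0.0034, -0.0108, 0.0002, -0.0273]
[-0.0058, -0.0158, 0.0002, -0.0412]
[-0.0086, -0.0206, 0.0002, -0.0550]
[-0.0118, -0.0251, 0.0002, -0.0689]
[-0.0154, -0.0293, 0.0002, -0.0828]
[-0.0194, -0.0332, 0.0002, -0.0967]
[-0.0237, -0.0367, 0.0002, -0.1106]
```

View pics/s5.png

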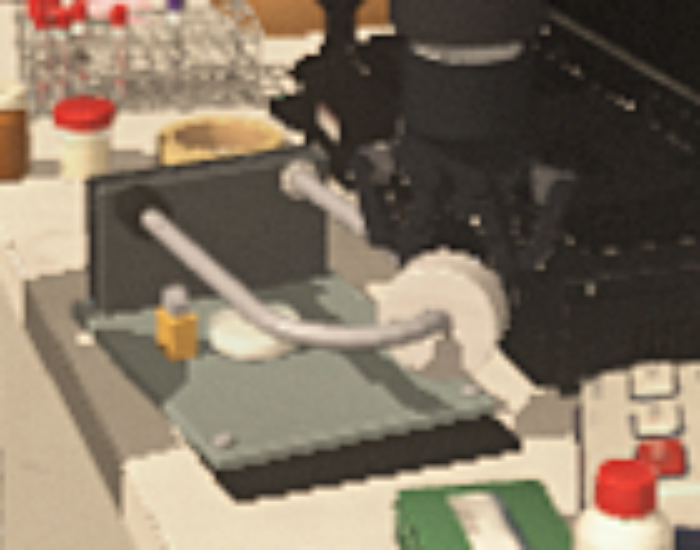

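View pics/w5.png

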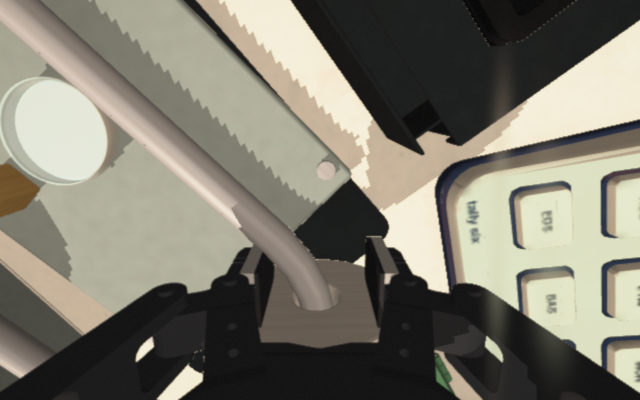

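The bar curves toward the inner pad's rear edge (px 270,250). I'll bias the tool about 5 mm toward the bend centre for clearance.

```bash
python3 - <<'E'
from plan import *
rows([bend(t,inn=min(5,2+(t-45)/5)) for t in range(50,90,5)])
E
```

```text
[-0.0018, -0.0043, 0.0002, -0.0137]
[-0.0044, -0.0087, 0.0002, -0.0276]
[-0.0073, -0.0128, 0.0002, -0.0414]
[-0.0099, -0.0175, 0.0002, -0.0553]
[-0.0129, -0.0219, 0.0002, -0.0692]
[-0.0162, -0.0260, 0.0002, -0.0831]
[-0.0199, -0.0298, 0.0002, -0.0970]
[-0.0240, -0.0332, 0.0002, -0.1109]
```

Request:
carry_out([
  [-0.002, -0.0045, 0, -0.014, 0],
  [-0.0045, -0.0085, 0, -0.028, 0],
  [-0.0075, -0.013, 0, -0.0415, 0],
  [-0.01, -0.0175, 0, -0.055, 0],
  [-0.013, -0.022, 0, -0.069, 0],
  [-0.016, -0.026, 0, -0.083, 0],
  [-0.02, -0.03, 0, -0.097, 0],
  [-0.024, -0.033, 0, -0.111, 0],
])

```text
t: 8.65
tcp_pos: [540.6, -87.5, 71.9]
tool_rot: [0.001, 0.994, 0.113, 0.003]
ft_force: [2.6, 4.7, 10.7]
opening: 0.5
```

```bash
python3 - <<'E'
from plan import *
report(); rows([bend(t,inn=5) for t in range(90,130,5)])
c=capture('wrist'); save(c,'w6')
c=capture('side'); cv2.imwrite('pics/s6.png',cv2.resize(c['color'][150:260,260:400,::-1],None,fx=5,fy=5))
E
```

```text
t 8.65 rig [  34.2 -122.2] z 71.9 yaw-rig 5.08 q [ 0.2    0.307 -0.478  0.005 -0.78   1.594] F rig [ 3.2  4.3 10.7] op 0.500
[-0.0078, -0.0038, -0.0019, -0.0141]
[-0.0123, -0.0066, -0.0019, -0.0280]
[-0.0171, -0.0089, -0.0019, -0.0419]
[-0.0221, -0.0107, -0.0019, -0.0558]
[-0.0272, -0.0122, -0.0019, -0.0697]
[-0.0324, -0.0131, -0.0019, -0.0836]
[-0.0377, -0.0137, -0.0019, -0.0974]
[-0.0430, -0.0137, -0.0019, -0.1113]
```

View pics/s6.png

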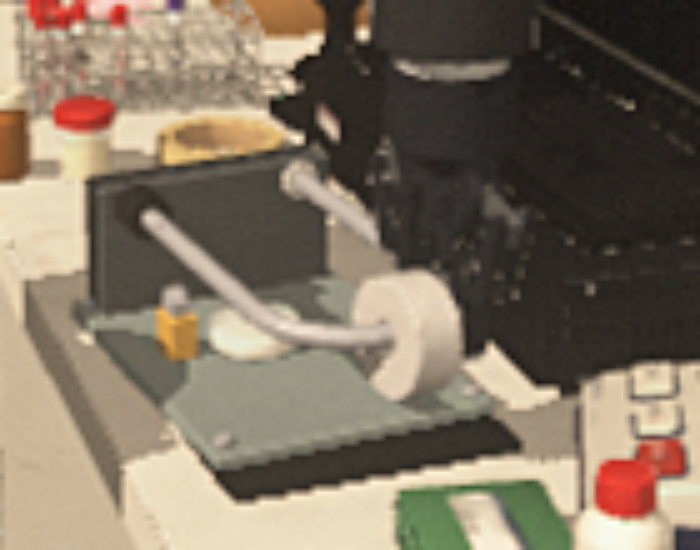

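View pics/w6.png

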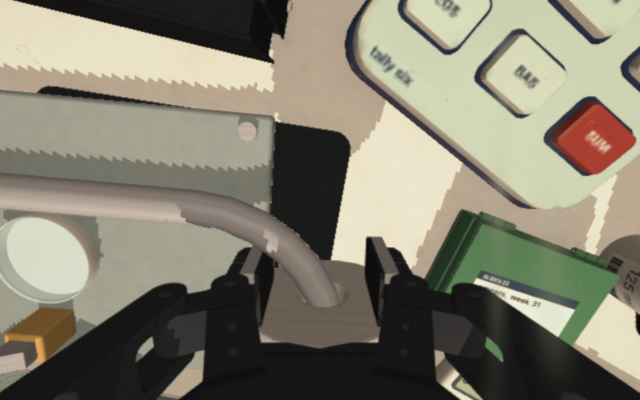

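```bash
python3 - <<'E'
from plan import *
report(); 
c,P=wpts(); save(c,'w6b'); cv2.imwrite('pics/w6z.png',cv2.resize(c['color'][200:360,200:440,::-1],None,fx=3.3,fy=3.3,interpolation=cv2.INTER_CUBIC))
print('ymm rig points around bar rear/pads')
for v in range(225,275,5): print(v,[P[v,u].round(0).tolist() for u in range(250,300,7)])
E
```

```text
t 8.75 rig [  33.  -122.7] z 71.8 yaw-rig 5.06 q [ 0.199  0.307 -0.479  0.005 -0.781  1.594] F rig [ 2.2 -0.6  8.2] op 0.505
ymm rig points around bar rear/pads
225 [[54.0, -94.0, 97.0], [54.0, -97.0, 96.0], [54.0, -99.0, 96.0], [54.0, -102.0, 95.0], [54.0, -104.0, 94.0], [53.0, -107.0, 91.0], [21.0, -105.0, 5.0], [20.0, -110.0, 3.0]]
230 [[53.0, -94.0, 98.0], [52.0, -97.0, 97.0], [53.0, -100.0, 98.0], [53.0, -102.0, 97.0], [52.0, -105.0, 95.0], [52.0, -107.0, 93.0], [51.0, -110.0, 91.0], [17.0, -110.0, 4.0]]
235 [[50.0, -94.0, 97.0], [50.0, -97.0, 97.0], [50.0, -100.0, 96.0], [50.0, -102.0, 96.0], [51.0, -105.0, 96.0], [51.0, -108.0, 95.0], [50.0, -110.0, 94.0], [48.0, -113.0, 89.0]]
240 [[48.0, -94.0, 97.0], [48.0, -97.0, 97.0], [49.0, -100.0, 98.0], [48.0, -102.0, 96.0], [49.0, -105.0, 98.0], [49.0, -108.0, 97.0], [100.0, -116.0, 215.0], [48.0, -113.0, 93.0]]
245 [[7.0, -79.0, 13.0], [45.0, -97.0, 95.0], [46.0, -100.0, 97.0], [47.0, -103.0, 97.0], [47.0, -105.0, 98.0], [47.0, -108.0, 97.0], [47.0, -111.0, 96.0], [47.0, -113.0, 95.0]]
250 [[42.0, -94.0, 94.0], [42.0, -96.0, 93.0], 
[... 154 characters left out ...]
0], [42.0, -97.0, 98.0], [43.0, -100.0, 98.0], [42.0, -103.0, 96.0], [43.0, -106.0, 98.0], [43.0, -108.0, 97.0], [43.0, -111.0, 97.0], [43.0, -114.0, 96.0]]
260 [[42.0, -96.0, 102.0], [42.0, -98.0, 102.0], [40.0, -100.0, 97.0], [32.0, -101.0, 81.0], [40.0, -106.0, 97.0], [41.0, -108.0, 98.0], [42.0, -111.0, 99.0], [41.0, -114.0, 97.0]]
265 [[41.0, -96.0, 105.0], [42.0, -99.0, 106.0], [39.0, -100.0, 98.0], [29.0, -101.0, 80.0], [-11.0, -97.0, 3.0], [38.0, -108.0, 96.0], [39.0, -111.0, 98.0], [39.0, -114.0, 96.0]]
270 [[41.0, -97.0, 108.0], [43.0, -100.0, 110.0], [37.0, -101.0, 100.0], [28.0, -101.0, 82.0], [19.0, -103.0, 66.0], [20.0, -107.0, 66.0], [36.0, -111.0, 96.0], [38.0, -114.0, 98.0]]
```

View pics/w6z.png

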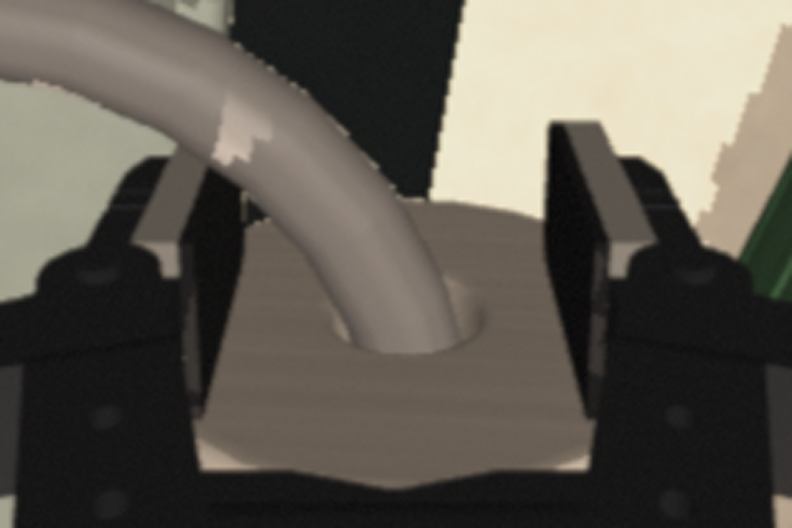

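The bar is touching the inner pad's rear edge, which explains the ~9 N vertical force. I'll back off, shift inward and then continue with more offset.

```bash
python3 - <<'E'
from plan import *
rows([bend(82,back=29,inn=5),bend(82,back=31,inn=8),bend(82,back=31,inn=8)])
E
```

```text
[0.0030, 0.0027, -0.0017, 0.0078]
[0.0041, 0.0062, -0.0017, 0.0078]
[0.0041, 0.0062, -0.0017, 0.0078]
```

Request:
carry_out([
  [0.003, 0.0025, 0, 0.007, 0],
  [0.003, 0.006, -0.002, 0.007, 0],
  [0.003, 0.006, -0.002, 0.007, 0],
])

```text
t: 9.1
tcp_pos: [542.5, -81.9, 69.3]
tool_rot: [0.002, 0.991, 0.136, 0.002]
ft_force: [-0.3, -0.0, 0.4]
opening: 0.502
```

```bash
python3 - <<'E'
from plan import *
report()
c,P=wpts(); cv2.imwrite('pics/w7.png',cv2.resize(c['color'][200:360,200:440,::-1],None,fx=3.3,fy=3.3,interpolation=cv2.INTER_CUBIC))
rows([bend(t,inn=7) for t in range(82,118,5)])
E
```

```text
t 9.10 rig [  36.9 -116.9] z 69.3 yaw-rig 7.72 q [ 0.21   0.313 -0.477  0.005 -0.777  1.629] F rig [-0.3  0.   0.4] op 0.502
[-0.0035, -0.0024, 0.0006, 0.0008]
[-0.0075, -0.0056, 0.0006, -0.0131]
[-0.0117, -0.0085, 0.0006, -0.0270]
[-0.0162, -0.0111, 0.0006, -0.0409]
[-0.0209, -0.0132, 0.0006, -0.0548]
[-0.0257, -0.0149, 0.0006, -0.0687]
[-0.0307, -0.0162, 0.0006, -0.0825]
[-0.0358, -0.0171, 0.0006, -0.0964]
```

View pics/w7.png

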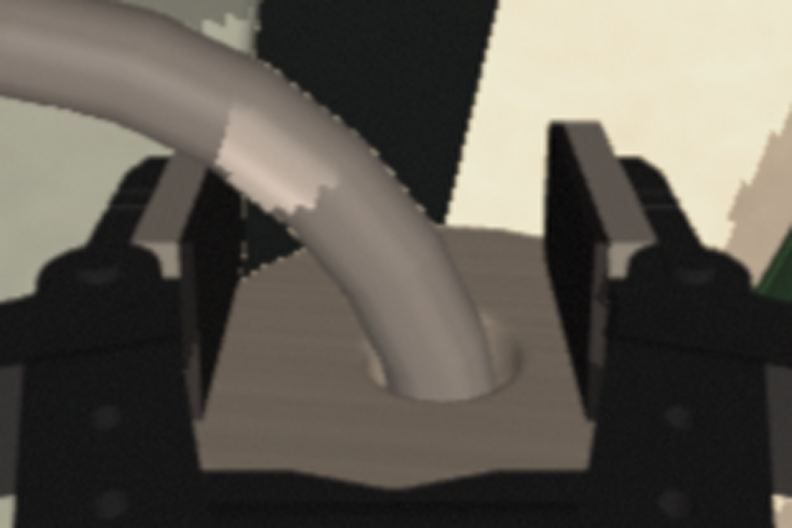

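Request:
carry_out([
  [-0.0035, -0.0025, 0, 0, 0],
  [-0.0075, -0.0055, 0, -0.013, 0],
  [-0.0115, -0.0085, 0, -0.027, 0],
  [-0.016, -0.011, 0, -0.041, 0],
  [-0.018, -0.012, 0, -0.048, 0],
])

```text
t: 9.65
tcp_pos: [525.1, -94.3, 69.8]
tool_rot: [0.002, 1.0, -0.016, 0.003]
ft_force: [2.8, -1.1, 1.1]
opening: 0.5
```

```bash
python3 - <<'E'
from plan import *
report()
c,P=wpts(); cv2.imwrite('pics/w8.png',cv2.resize(c['color'][200:360,200:440,::-1],None,fx=3.3,fy=3.3,interpolation=cv2.INTER_CUBIC))
rows([bend(t,inn=7) for t in range(105,145,5)])
E
```

```text
t 9.65 rig [  17.9 -126.9] z 69.8 yaw-rig -9.75 q [ 0.194  0.29  -0.512  0.007 -0.765  1.339] F rig [ 2.6 -1.5  1.1] op 0.500
[-0.0060, -0.0019, 0.0002, -0.0143]
[-0.0109, -0.0034, 0.0002, -0.0282]
[-0.0160, -0.0044, 0.0002, -0.0421]
[-0.0211, -0.0050, 0.0002, -0.0560]
[-0.0262, -0.0051, 0.0002, -0.0699]
[-0.0314, -0.0048, 0.0002, -0.0838]
[-0.0365, -0.0040, 0.0002, -0.0977]
[-0.0415, -0.0028, 0.0002, -0.1116]
```

View pics/w8.png

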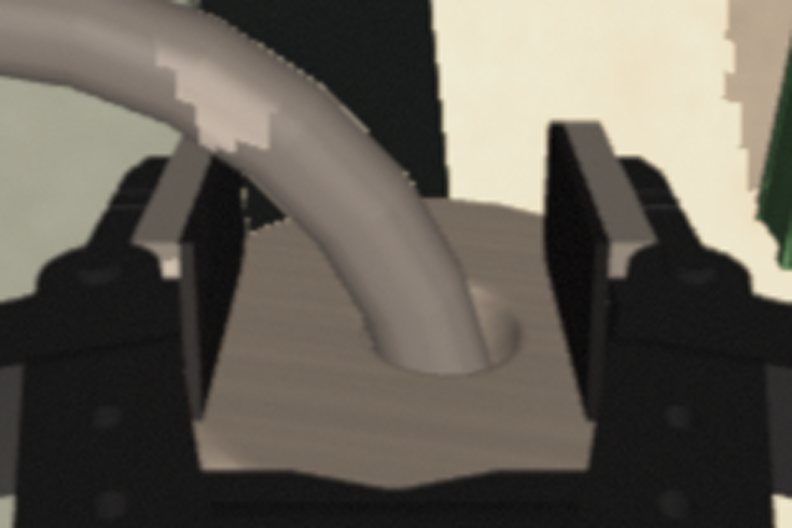

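Running freely again at about 3 N, with bar–pad clearance visible.

Request:
carry_out([
  [-0.006, -0.0015, 0, -0.014, 0],
  [-0.011, -0.003, 0, -0.028, 0],
  [-0.016, -0.004, 0, -0.042, 0],
  [-0.021, -0.0045, 0, -0.056, 0],
  [-0.0235, -0.0045, 0, -0.063, 0],
])

```text
t: 10.2
tcp_pos: [501.5, -99.1, 70.1]
tool_rot: [0.002, 0.977, -0.214, 0.003]
ft_force: [2.0, -1.1, 1.6]
opening: 0.502
```

```bash
python3 - <<'E'
from plan import *
report()
c,P=wpts(); cv2.imwrite('pics/w9.png',cv2.resize(c['color'][200:360,200:440,::-1],None,fx=3.3,fy=3.3,interpolation=cv2.INTER_CUBIC))
c=capture('side'); cv2.imwrite('pics/s9.png',cv2.resize(c['color'][150:260,260:400,::-1],None,fx=5,fy=5))
rows([bend(t,inn=7) for t in range(127,165,5)])
E
```

```text
t 10.20 rig [  -6.1 -128.4] z 70.1 yaw-rig -32.63 q [ 0.194  0.258 -0.56   0.009 -0.75   0.937] F rig [ 1.8 -1.4  1.6] op 0.502
[-0.0047, -0.0004, 0.0001, -0.0125]
[-0.0098, 0.0001, 0.0001, -0.0264]
[-0.0149, 0.0010, 0.0001, -0.0403]
[-0.0198, 0.0024, 0.0001, -0.0542]
[-0.0247, 0.0042, 0.0001, -0.0681]
[-0.0293, 0.0064, 0.0001, -0.0819]
[-0.0338, 0.0090, 0.0001, -0.0958]
[-0.0379, 0.0120, 0.0001, -0.1097]
```

View pics/w9.png

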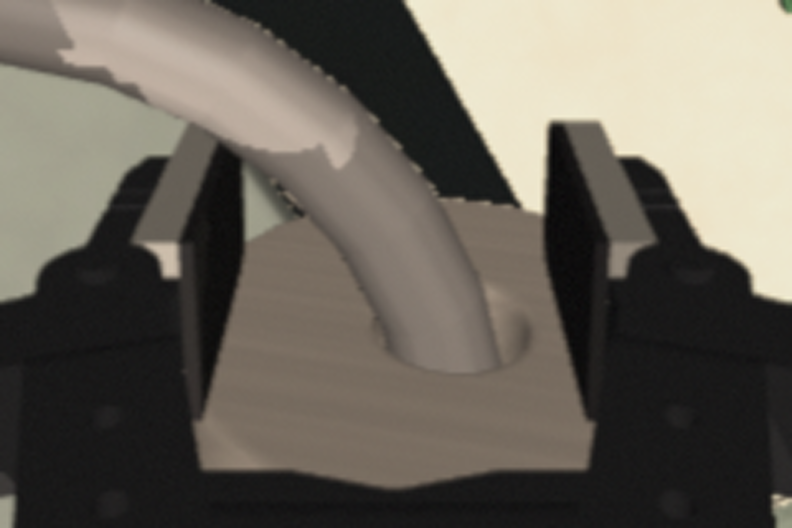

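View pics/s9.png

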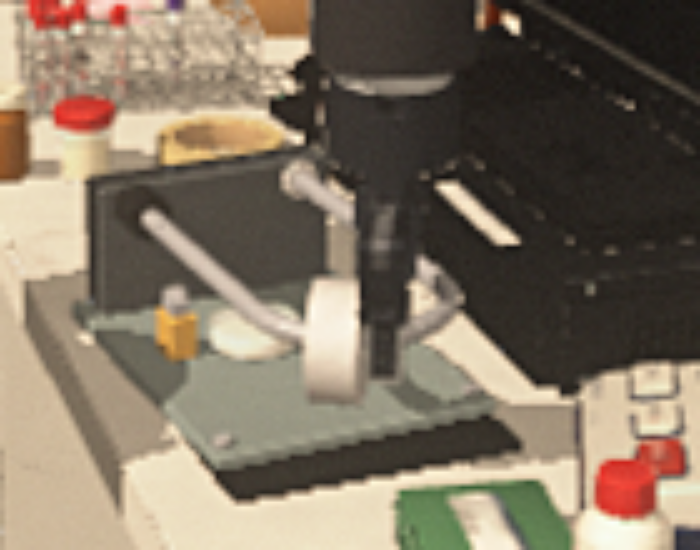

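The weight is past the middle of the bend, flush on both pads. I'll continue the turn.

Request:
carry_out([
  [-0.0047, -0.0003, 0, -0.0125, 0],
  [-0.01, 0.0002, 0, -0.0265, 0],
  [-0.015, 0.001, 0, -0.04, 0],
  [-0.02, 0.0025, 0, -0.054, 0],
  [-0.0245, 0.004, 0, -0.068, 0],
  [-0.0265, 0.005, 0, -0.075, 0],
])

```text
t: 10.9
tcp_pos: [474.6, -94.1, 70.0]
tool_rot: [0.003, 0.9, -0.436, 0.002]
ft_force: [0.5, -3.0, 0.1]
opening: 0.501
```

```bash
python3 - <<'E'
from plan import *
report()
rows([bend(t,inn=7) for t in range(154,181,5)])
E
```

```text
t 10.90 rig [ -32.1 -119.8] z 70.0 yaw-rig -59.55 q [ 0.217  0.22  -0.616  0.01  -0.736  0.444] F rig [ 0.1 -3.   0.1] op 0.501
[-0.0045, 0.0026, 0.0000, -0.0124]
[-0.0089, 0.0053, 0.0000, -0.0263]
[-0.0129, 0.0085, 0.0000, -0.0401]
[-0.0167, 0.0119, 0.0000, -0.0540]
[-0.0202, 0.0157, 0.0000, -0.0679]
[-0.0234, 0.0198, 0.0000, -0.0818]
```

Request:
carry_out([
  [-0.0045, 0.0026, 0, -0.0125, 0],
  [-0.009, 0.0053, 0, -0.0265, 0],
  [-0.013, 0.0085, 0, -0.04, 0],
  [-0.0167, 0.012, 0, -0.054, 0],
  [-0.02, 0.0157, 0, -0.068, 0],
  [-0.0235, 0.02, 0, -0.082, 0],
  [-0.024, 0.0205, 0, -0.0845, 0],
])

```text
t: 11.6
tcp_pos: [450.0, -73.6, 69.9]
tool_rot: [0.003, 0.754, -0.657, 0.001]
ft_force: [-1.1, -1.2, 1.1]
opening: 0.498
```

```bash
python3 - <<'E'
from plan import *
report()
c,P=wpts(); cv2.imwrite('pics/w10.png',cv2.resize(c['color'][200:360,200:440,::-1],None,fx=3.3,fy=3.3,interpolation=cv2.INTER_CUBIC))
c=capture('side'); cv2.imwrite('pics/s10.png',cv2.resize(c['color'][150:260,260:400,::-1],None,fx=5,fy=5))
rows([(-53-min(7,i),-95+5*i,70,-90) for i in range(1,9)])
E
```

```text
t 11.60 rig [-53.6 -96.1] z 69.9 yaw-rig -89.95 q [ 0.277  0.18  -0.67   0.008 -0.725 -0.144] F rig [-1.2 -1.1  1.1] op 0.498
[-0.0017, 0.0060, 0.0000, -0.0006]
[-0.0033, 0.0108, 0.0000, -0.0006]
[-0.0050, 0.0156, 0.0000, -0.0006]
[-0.0067, 0.0204, 0.0000, -0.0006]
[-0.0084, 0.0253, 0.0000, -0.0006]
[-0.0100, 0.0301, 0.0000, -0.0006]
[-0.0117, 0.0349, 0.0000, -0.0006]
[-0.0124, 0.0398, 0.0000, -0.0006]
```

View pics/w10.png

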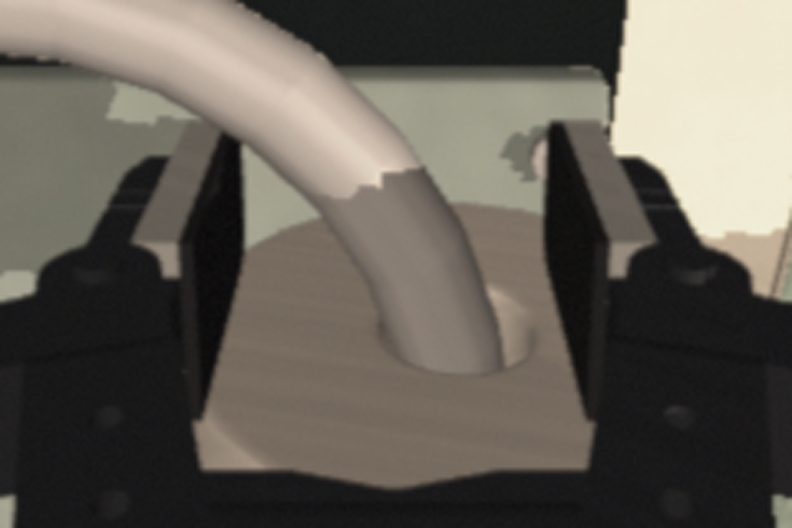

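View pics/s10.png

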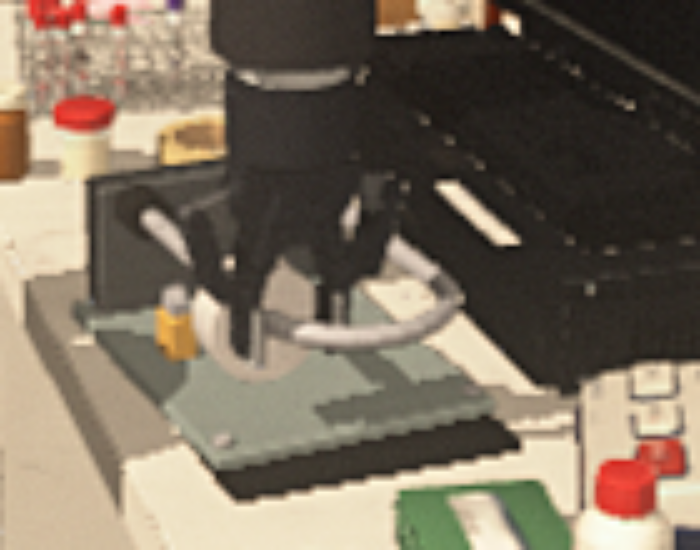

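The weight is on the near leg. Now straight toward the stop, re-centring gradually.

Request:
carry_out([
  [-0.001, 0.0055, 0, 0, 0],
  [-0.0025, 0.0105, 0, 0, 0],
  [-0.004, 0.0155, 0, 0, 0],
  [-0.0055, 0.0205, 0, 0, 0],
  [-0.007, 0.0255, 0, 0, 0],
  [-0.0085, 0.0305, 0, 0, 0],
  [-0.01, 0.035, 0, 0, 0],
  [-0.0115, 0.04, 0, 0, 0],
])

```text
t: 12.5
tcp_pos: [438.9, -33.2, 70.0]
tool_rot: [0.003, 0.755, -0.656, 0.001]
ft_force: [1.5, -4.1, 1.7]
opening: 0.504
```

```bash
python3 - <<'E'
from plan import *
report()
c,P=wpts(); cv2.imwrite('pics/w11.png',cv2.resize(c['color'][200:360,200:440,::-1],None,fx=3.3,fy=3.3,interpolation=cv2.INTER_CUBIC))
rows([(-60,-56+5*i,70,-90) for i in range(1,9)])
E
```

```text
t 12.50 rig [-59.2 -54.5] z 70.0 yaw-rig -89.78 q [ 0.38   0.155 -0.703  0.007 -0.718 -0.244] F rig [ 1.  -4.3  1.7] op 0.504
[-0.0011, 0.0030, 0.0000, -0.0006]
[-0.0017, 0.0080, 0.0000, -0.0006]
[-0.0024, 0.0129, 0.0000, -0.0006]
[-0.0031, 0.0179, 0.0000, -0.0006]
[-0.0038, 0.0228, 0.0000, -0.0006]
[-0.0045, 0.0278, 0.0000, -0.0006]
[-0.0052, 0.0327, 0.0000, -0.0006]
[-0.0058, 0.0377, 0.0000, -0.0006]
```

View pics/w11.png

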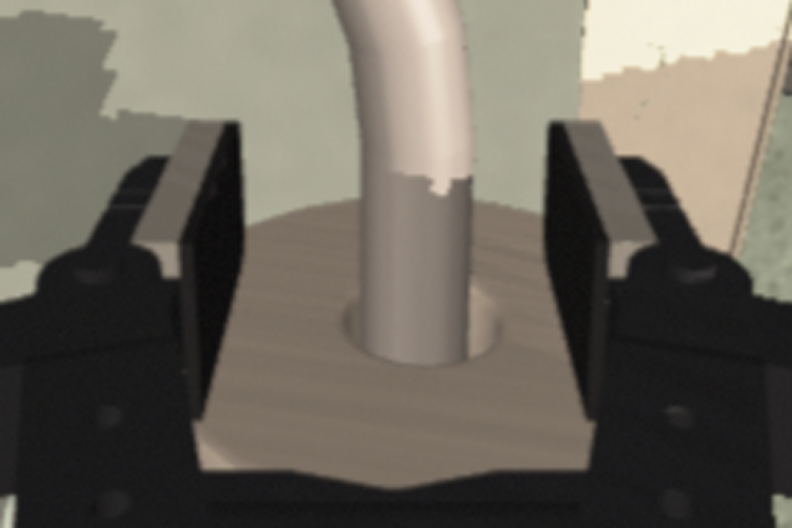

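Request:
carry_out([
  [-0.001, 0.004, 0, 0, 0],
  [-0.002, 0.009, 0, 0, 0],
  [-0.003, 0.014, 0, 0, 0],
  [-0.004, 0.019, 0, 0, 0],
  [-0.005, 0.024, 0, 0, 0],
  [-0.0055, 0.029, 0, 0, 0],
  [-0.0065, 0.034, 0, 0, 0],
  [-0.007, 0.039, 0, 0, 0],
])

```text
t: 13.35
tcp_pos: [431.4, 6.5, 69.9]
tool_rot: [0.003, 0.755, -0.656, 0.001]
ft_force: [0.2, -2.2, 0.8]
opening: 0.504
```

Request:
carry_out([
  [-0.0005, 0.004, 0, 0, 0],
  [-0.001, 0.008, 0, 0, 0],
  [-0.0015, 0.011, 0, 0, 0],
])

```text
t: 13.65
tcp_pos: [429.8, 17.9, 69.9]
tool_rot: [0.003, 0.755, -0.656, 0.001]
ft_force: [1.8, -3.0, 0.6]
opening: 0.498
```

```bash
python3 - <<'E'
from plan import *
report()
c,P=wpts(); save(c,'w12'); m=(c['range_z']>0)&(abs(P[...,0]+60)<30)&(P[...,2]>60)&(P[...,2]<84); m&=(abs(P[...,0]+60)>10); m[:,:276]=0; m[:,365:]=0
print('rear face y',np.percentile(P[m][:,1],[10,50,90]))
c=capture('side'); cv2.imwrite('pics/s12.png',cv2.resize(c['color'][150:260,260:400,::-1],None,fx=5,fy=5))
E
```

```text
t 13.65 rig [-61.1  -2.7] z 69.9 yaw-rig -89.78 q [ 0.507  0.14  -0.722  0.006 -0.715 -0.37 ] F rig [ 1.4 -3.2  0.6] op 0.498
rear face y [8.48021249 9.0582934  9.71528927]
```

View pics/s12.png

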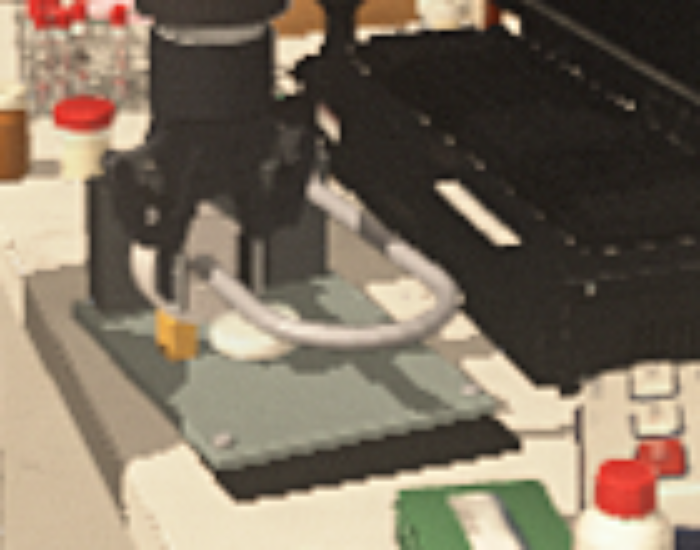

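View pics/w12.png

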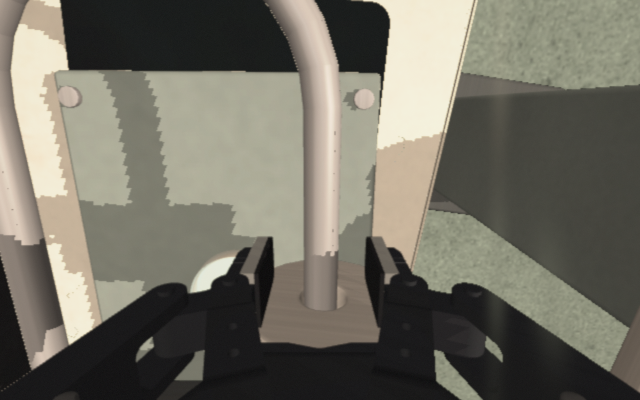

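Tool at rig y −2.7 and the weight's rear face at about y 9, which matches the plan. I'll go over the catch slowly and watch the force.

Request:
carry_out([
  [-0.0005, 0.003, 0, 0, 0],
  [-0.001, 0.006, 0, 0, 0],
  [-0.001, 0.009, 0, 0, 0],
  [-0.0015, 0.011, 0, 0, 0],
  [-0.0015, 0.013, 0, 0, 0],
])

```text
t: 14.25
tcp_pos: [428.2, 30.9, 70.0]
tool_rot: [0.004, 0.755, -0.655, 0.001]
ft_force: [0.5, -6.2, 3.4]
opening: 0.501
```

Request:
carry_out([
  [-0.0002, 0.002, 0, 0, 0],
  [-0.0005, 0.004, 0, 0, 0],
  [-0.0007, 0.006, 0, 0, 0],
  [-0.001, 0.008, 0, 0, 0],
])

```text
t: 14.65
tcp_pos: [427.4, 38.4, 70.3]
tool_rot: [0.004, 0.755, -0.655, 0.001]
ft_force: [2.4, -9.0, 5.6]
opening: 0.498
```

```bash
python3 - <<'E'
from plan import *
report()
E
```

```text
t 14.65 rig [-60.7  18. ] z 70.3 yaw-rig -89.74 q [ 0.557  0.138 -0.724  0.007 -0.716 -0.421] F rig [ 1.1 -9.2  5.6] op 0.498
```

The bevel is being ridden at about 9 N, within its stated 12 N. Continuing.

Request:
carry_out([
  [-0.0003, 0.002, 0, 0, 0],
  [-0.0006, 0.004, 0, 0, 0],
  [-0.0009, 0.006, 0, 0, 0],
  [-0.0012, 0.008, 0, 0, 0],
  [-0.0015, 0.01, 0, 0, 0],
])

```text
t: 15.15
tcp_pos: [425.7, 48.6, 70.2]
tool_rot: [0.004, 0.755, -0.655, 0.001]
ft_force: [0.3, -1.6, 0.8]
opening: 0.499
```

Request:
carry_out([
  [-0.0003, 0.003, 0, 0, 0],
  [-0.0007, 0.006, 0, 0, 0],
  [-0.001, 0.009, 0, 0, 0],
  [-0.0015, 0.012, 0, 0, 0],
  [-0.002, 0.015, 0, 0, 0],
])

```text
t: 15.65
tcp_pos: [423.9, 63.9, 70.3]
tool_rot: [0.004, 0.755, -0.655, 0.001]
ft_force: [1.7, -1.7, 1.6]
opening: 0.498
```

```bash
python3 - <<'E'
from plan import *
report()
c,P=wpts(); save(c,'w13'); m=(c['range_z']>0)&(abs(P[...,0]+60)<30)&(P[...,2]>60)&(P[...,2]<84); m&=(abs(P[...,0]+60)>10); m[:,:276]=0; m[:,365:]=0
print('rear face y',np.percentile(P[m][:,1],[10,50,90]))
E
```

```text
t 15.65 rig [-60.7  43.8] z 70.3 yaw-rig -89.73 q [ 0.618  0.138 -0.724  0.006 -0.716 -0.48 ] F rig [ 1.4 -1.9  1.6] op 0.498
rear face y [53.62032027 54.53710843 55.43359795]
```

View pics/w13.png

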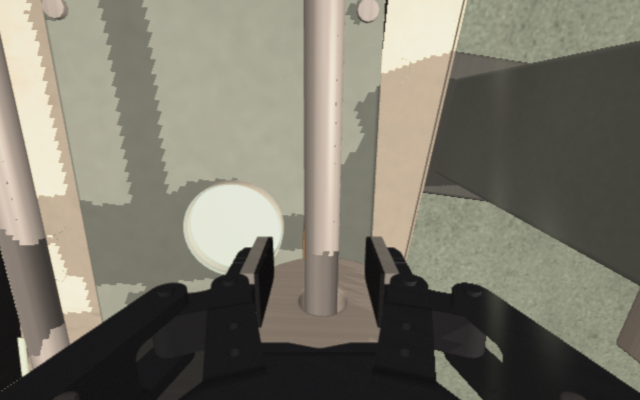

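The weight is over the bolt with its rear face at y ≈ 54.5, so about 10 mm remains. Creeping up to the stop.

Request:
carry_out([
  [-0.0003, 0.002, 0, 0, 0],
  [-0.0005, 0.004, 0, 0, 0],
  [-0.0007, 0.0055, 0, 0, 0],
  [-0.001, 0.007, 0, 0, 0],
])

```text
t: 16.1
tcp_pos: [422.7, 71.1, 70.2]
tool_rot: [0.004, 0.755, -0.655, 0.001]
ft_force: [2.1, -4.9, -2.9]
opening: 0.5
```

Request:
carry_out([
  [-0.0001, 0.001, 0, 0, 0],
  [-0.0003, 0.002, 0, 0, 0],
  [-0.0003, 0.002, 0, 0, 0],
])

```text
t: 16.4
tcp_pos: [422.3, 73.2, 70.1]
tool_rot: [0.004, 0.755, -0.655, 0.001]
ft_force: [0.4, -1.5, -1.1]
opening: 0.499
```

```bash
python3 - <<'E'
from plan import *
report()
c,P=wpts(); save(c,'w14'); m=(c['range_z']>0)&(abs(P[...,0]+60)<30)&(P[...,2]>60)&(P[...,2]<84); m&=(abs(P[...,0]+60)>10); m[:,:276]=0; m[:,365:]=0
print('rear face y',np.percentile(P[m][:,1],[10,50,90]))
cv2.imwrite('pics/w14z.png',cv2.resize(c['color'][200:360,200:440,::-1],None,fx=3.3,fy=3.3,interpolation=cv2.INTER_CUBIC))
E
```

```text
t 16.40 rig [-61.   53.1] z 70.1 yaw-rig -89.74 q [ 0.639  0.138 -0.724  0.006 -0.716 -0.502] F rig [ 0.2 -1.5 -1.1] op 0.499
rear face y [64.76459109 65.22777574 65.70392329]
```

View pics/w14z.png

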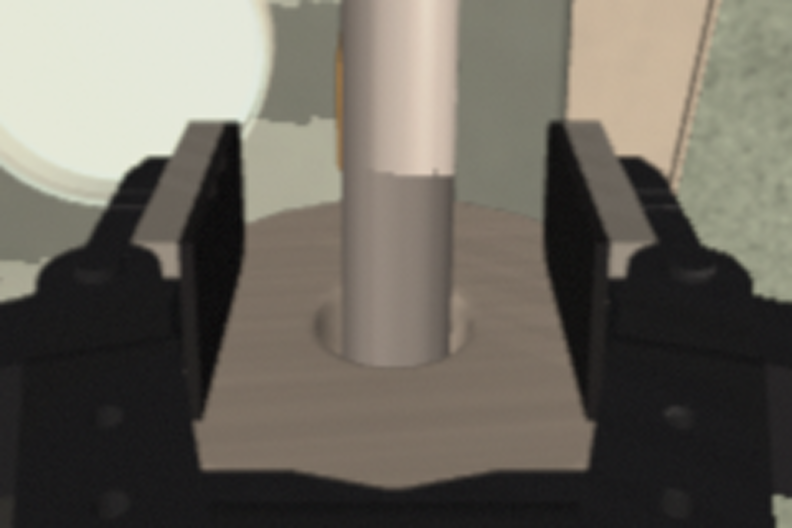

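The rear face is at y ≈ 65 but there's little force yet. I'll press in small steps until the stop resists.

Request:
carry_out([
  [-0.0001, 0.001, 0, 0, 0],
  [-0.0001, 0.001, 0, 0, 0],
])

```text
t: 16.65
tcp_pos: [422.0, 73.9, 70.1]
tool_rot: [0.004, 0.755, -0.655, 0.001]
ft_force: [0.8, -3.9, 0.2]
opening: 0.499
```

Request:
carry_out([
  [-0.0001, 0.001, 0, 0, 0],
  [-0.0001, 0.001, 0, 0, 0],
])

```text
t: 16.85
tcp_pos: [421.7, 74.2, 70.2]
tool_rot: [0.005, 0.755, -0.655, 0.001]
ft_force: [2.2, -8.7, 1.4]
opening: 0.498
```

Request:
carry_out([
  [-0.0001, 0.001, 0, 0, 0],
  [-0.0001, 0.001, 0, 0, 0],
])

```text
t: 17.05
tcp_pos: [421.7, 74.3, 70.4]
tool_rot: [0.006, 0.755, -0.655, 0.002]
ft_force: [2.6, -8.7, 1.5]
opening: 0.5
```

```bash
python3 - <<'E'
from plan import *
report()
c,P=wpts(); save(c,'w15'); m=(c['range_z']>0)&(abs(P[...,0]+60)<30)&(P[...,2]>60)&(P[...,2]<84); m&=(abs(P[...,0]+60)>10); m[:,:276]=0; m[:,365:]=0
print('rear face y',np.percentile(P[m][:,1],[10,50,90]))
E
```

```text
t 17.05 rig [-61.5  54.3] z 70.4 yaw-rig -89.74 q [ 0.644  0.138 -0.725  0.008 -0.718 -0.509] F rig [ 1.3 -9.   1.5] op 0.500
rear face y [64.86138346 65.33211743 65.82532427]
```

Request:
carry_out([
  [-0.0002, 0.0015, 0, 0, 0],
  [-0.0003, 0.002, 0, 0, 0],
  [-0.0003, 0.002, 0, 0, 0],
])

```text
t: 17.4
tcp_pos: [421.4, 74.5, 70.4]
tool_rot: [0.007, 0.755, -0.655, 0.002]
ft_force: [7.3, -15.2, 0.4]
opening: 0.5
```

```bash
python3 - <<'E'
from plan import *
report()
c=capture('side'); cv2.imwrite('pics/s15.png',cv2.resize(c['color'][170:240,270:340,::-1],None,fx=8,fy=8,interpolation=cv2.INTER_CUBIC))
E
```

```text
t 17.40 rig [-61.8  54.6] z 70.4 yaw-rig -89.75 q [ 0.647  0.138 -0.725  0.011 -0.719 -0.514] F rig [  5.2 -16.1   0.4] op 0.500
```

View pics/s15.png

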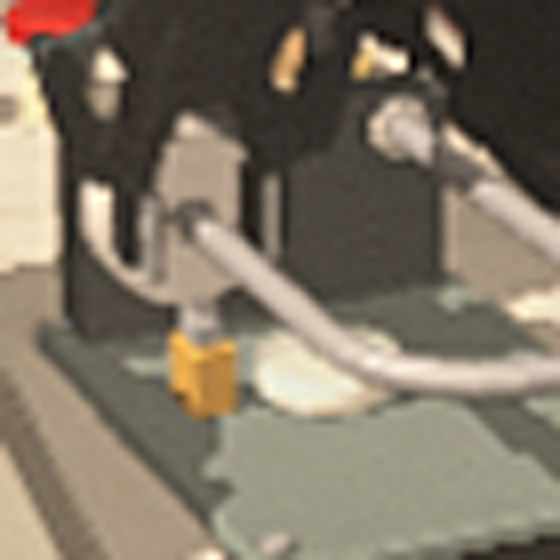

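The silver bolt has popped up behind the disc (px 200,315), with 16 N on the stop. Now backing straight off.

Request:
carry_out([
  [0.0003, -0.002, 0, 0, 0],
  [0.0006, -0.004, 0, 0, 0],
  [0.001, -0.008, 0, 0, 0],
  [0.002, -0.013, 0, 0, 0],
  [0.0025, -0.019, 0, 0, 0],
  [0.0035, -0.025, 0, 0, 0],
  [0.004, -0.03, 0, 0, 0],
  [0.004, -0.03, 0, 0, 0],
])

```text
t: 18.25
tcp_pos: [425.3, 43.8, 70.3]
tool_rot: [0.007, 0.755, -0.656, 0.002]
ft_force: [-0.4, 0.1, 0.1]
opening: 0.5
```

```bash
python3 - <<'E'
from plan import *
report()
c,P=wpts(); save(c,'w16'); m=(c['range_z']>0)&(abs(P[...,0]+60)<30)&(P[...,2]>75)&(P[...,2]<115); m&=(abs(P[...,0]+60)>12)&(P[...,1]>50); m[:,:276]=0; m[:,365:]=0
print('rear face y',m.sum(), np.percentile(P[m][:,1],[10,50,90]) if m.sum() else '')
c=capture('side'); cv2.imwrite('pics/s16.png',cv2.resize(c['color'][170:240,270:340,::-1],None,fx=8,fy=8,interpolation=cv2.INTER_CUBIC))
E
```

```text
t 18.25 rig [-62.1  23.6] z 70.3 yaw-rig -89.80 q [ 0.576  0.137 -0.727  0.012 -0.718 -0.444] F rig [-0.4  0.2  0.1] op 0.500
rear face y 277 [65.25581497 65.80045511 66.306015  ]
```

View pics/s16.png

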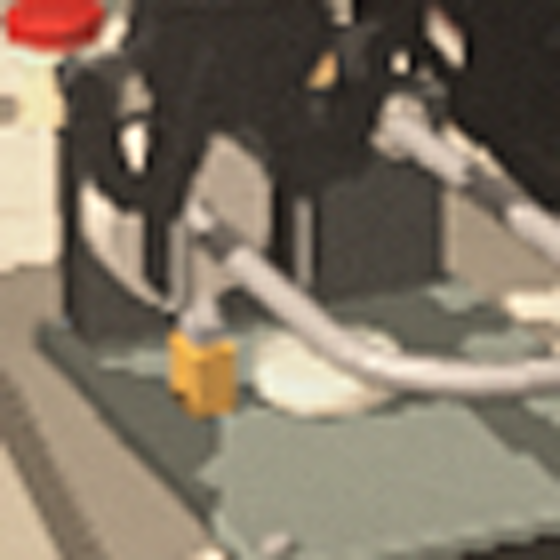

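View pics/w16.png

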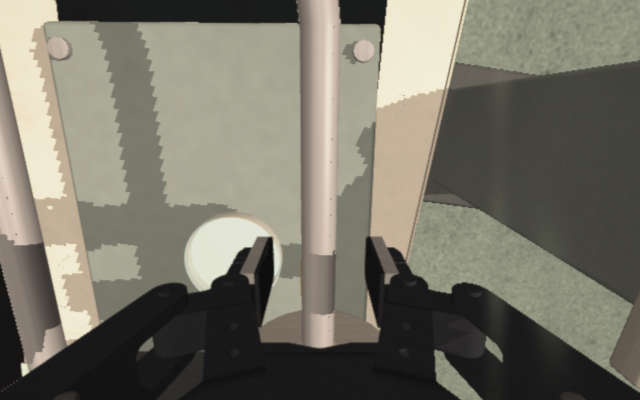

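The weight stayed seated. Lifting straight up and clear.

Request:
carry_out([
  [0, 0, 0.015, 0, 0],
  [0, 0, 0.04, 0, 0],
  [0, 0, 0.07, 0, 0],
  [0, -0.02, 0.11, 0, 0],
  [0, -0.05, 0.15, 0, 0],
  [0, -0.09, 0.18, 0, 0],
  [0, -0.13, 0.2, 0, 0],
  [0, -0.16, 0.2, 0, 0],
])

```text
t: 19.15
tcp_pos: [426.7, -117.3, 273.8]
tool_rot: [0.005, 0.755, -0.655, 0.005]
ft_force: [0.5, 0.2, -0.9]
opening: 0.5
```

Request:
carry_out([
  [0, -0.04, 0.02, 0, 0],
  [0, -0.08, 0.04, 0, 0],
  [0, -0.12, 0.05, 0, 0],
  [0, -0.14, 0.05, 0, 0],
  [0, -0.14, 0.05, 0, 0],
])

```text
t: 19.65
tcp_pos: [426.5, -259.2, 323.5]
tool_rot: [0.005, 0.754, -0.657, 0.004]
ft_force: [0.8, 0.3, 0.1]
opening: 0.499
```

```bash
python3 - <<'E'
from plan import *
report()
c=capture('side'); cv2.imwrite('pics/s17.png',cv2.resize(c['color'][170:240,270:340,::-1],None,fx=8,fy=8,interpolation=cv2.INTER_CUBIC))
c2=dict(np.load('side.npz')); cv2.imwrite('pics/s0z.png',cv2.resize(c2['color'][170:240,270:340,::-1],None,fx=8,fy=8,interpolation=cv2.INTER_CUBIC))
tip=lambda cc,z: proj(cc,np.append(r2w(-60,59.5),z))
print('expected tip px, in crop x8: up',(tip(c,56)-[270,170])*8,'down6',(tip(c,50)-[270,170])*8)
t=capture('top'); cv2.imwrite('pics/t17.png',cv2.resize(t['color'][130:250,170:490,::-1],None,fx=2.5,fy=2.5,interpolation=cv2.INTER_CUBIC))
P=pts(t); d=P[...,:2]-o; X=d@ex; Y=d@ey; m=(t['range_z']>0)&(P[...,2]>112)&(P[...,2]<130)&(abs(X+60)<40)&(abs(Y-70)<40)
v,u=np.nonzero(m); B=np.array([w2r(ray(t,a,b,121)) for a,b in zip(u,v)]); print('weight top view',B.min(0),B.max(0),B.mean(0))
E
```

```text
t 19.65 rig [-102.3 -276.7] z 323.5 yaw-rig -89.93 q [-0.141  0.01  -0.22   0.013 -1.338  0.277] F rig [0.8 0.2 0.1] op 0.499
expected tip px, in crop x8: up [197.83754541 292.72598124] down6 [198.01721461 306.49945517]
weight top view [-89.90500221  65.93682745] [-32.76469294  98.8851777 ] [-61.28977143  80.78262271]
```

View pics/s17.png

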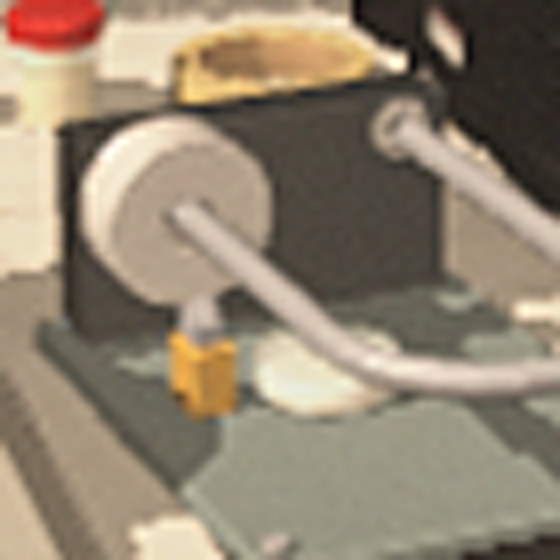

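View pics/s0z.png

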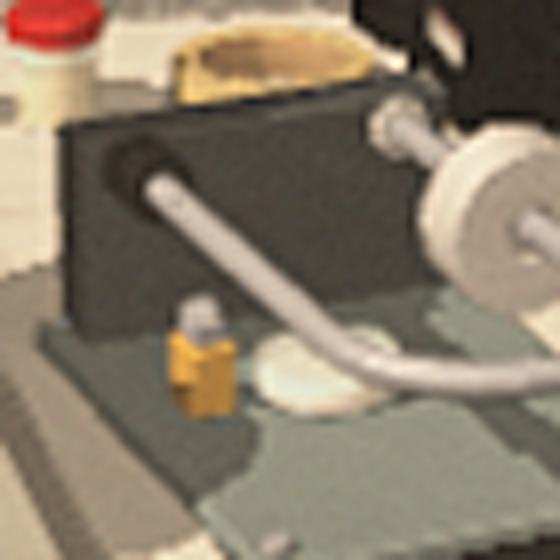

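View pics/t17.png

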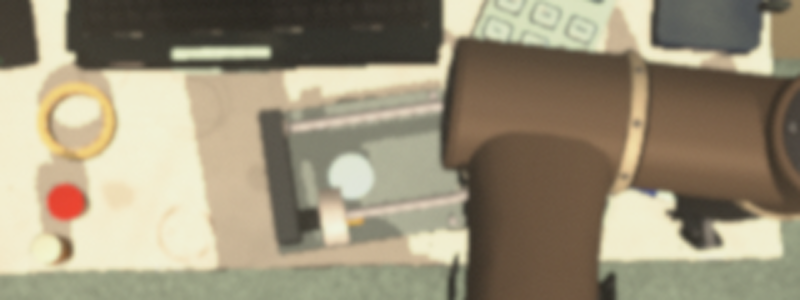

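```bash
python3 - <<'E'
from plan import *
c=capture('side'); c2=dict(np.load('side.npz'))
for n,k in (('before',c2),('after',c)):
    print(n); print(k['color'][202:214,292:299].mean(2).round().astype(int))
    P=pts(k); d=P[...,:2]-o; print(np.round((d@ey)[202:214,293:298]),'\n',np.round(P[202:214,293:298,2]))
report()
E
```

```text
before
[[ 72  68  63  59  96 155 184]
 [ 69  71  71  66  61  93 152]
 [ 68  67  70  68  63  58  77]
 [ 70  67  65  61  68  61  55]
 [ 64  68  77  87  77  66  66]
 [ 77 112 142 153 128  76  67]
 [113 174 190 195 170 101  60]
 [117 180 182 186 174 113  73]
 [126 178 169 171 168 137  92]
 [142 162 147 123 119 115  96]
 [174 163 145 120 126 132 128]
 [163 172 153 133 136 150 156]]
[[125. 125. 125. 129.  18.]
 [129. 124. 124. 128. 127.]
 [132. 123. 127. 120. 129.]
 [125. 124. 127. 125. 127.]
 [127. 124. 122. 123. 126.]
 [128. 127. 129.  60. 123.]
 [ 56.  54.  55.  51. 121.]
 [ 60.  54.  53.  51.  53.]
 [ 62.  50.  48.  51.  50.]
 [ 61.  57.  48.  48.  45.]
 [ 57.  49.  50.  50.  45.]
 [ 52.  52.  50.  44.  42.]] 
 [[44. 43. 42. 40. 89.]
 [38. 40. 39. 37. 37.]
 [33. 37. 34. 37. 32.]
 [33. 33. 31. 31. 29.]
 [28. 29. 29. 28. 26.]
 [24. 24. 22. 54. 24.]
 [54. 54. 53. 54. 21.]
 [48. 51. 50. 51. 49.]
 [44. 49. 49. 47. 47.]
 [41. 42. 46. 45. 46.]
 [39. 43. 41. 41. 42.]
 [38. 38. 38. 40. 41.]]
after
[[159 161 161 156 146 157 184]
 [157 160 163 163 152 139 156]
 [163 163 163 162 164 152 142]
 [162
[... 319 characters left out ...]
  61.  69.]
 [ 68.  67.  65.  65.  63.]
 [ 67.  63.  68.  65.  63.]
 [ 69.  65.  63.  65.  62.]
 [ 61.  63.  66.  59. 123.]
 [ 64.  51.  57.  55. 123.]
 [ 56.  55.  51.  49.  50.]
 [ 62.  53.  44.  49.  44.]
 [ 61.  54.  49.  54.  45.]
 [ 60.  48.  49.  47.  51.]
 [ 47.  49.  45.  48.  46.]] 
 [[72. 71. 69. 69. 88.]
 [68. 67. 66. 67. 63.]
 [62. 62. 62. 62. 62.]
 [59. 60. 58. 58. 59.]
 [55. 56. 56. 55. 55.]
 [55. 54. 51. 54. 24.]
 [50. 56. 52. 53. 20.]
 [50. 50. 51. 52. 51.]
 [44. 47. 51. 48. 50.]
 [41. 44. 45. 42. 46.]
 [38. 43. 42. 42. 40.]
 [41. 39. 41. 38. 38.]]
t 19.80 rig [-102.  -274.4] z 323.5 yaw-rig -89.78 q [-0.137  0.008 -0.222  0.013 -1.338  0.275] F rig [ 0.4  0.3 -0.4] op 0.500
```

The bolt's pixels are the same as before the job (bright from row 207 down, z about 54), so it is fully up. The weight's rear face is at y ≈ 65. Handing in.

```bash
python3 -c "
from cell import close_job; print(close_job())"
```

```text
the job is handed in; nothing more can be done
None
```

The trim weight is seated against the stop with the catch up behind it. I handed the job in at about 20 s of the 72 s allowed, with the arm well clear. I pushed the weight by its rear face with the half-open fingers either side of the bar: down the far leg, round the bend, over the catch and onto the stop.

**Forces:** going over the catch took about 9 N. I pressed the weight onto the stop at about 16 N, then backed straight off.

**Last checks:**
- **Weight:** the wrist and side cameras put its rear face at rig y 65–66, against 65 when seated. The top view gave a centre of y 80.8, against 80. Both are within the camera calibration.
- **Catch:** in the side camera the bolt sits at the same image rows and height (about 54–56 mm) as before the job, and it is in front of the weight's rear face.
- **Bystanders:** I planned no contact with them. The dish, tape and cup looked unmoved in the final pictures. The arm hid part of the last top view, so I did not check the rest individually.

**One problem on the way:** halfway round the bend the inner finger rubbed the bar, and the wrist force rose to about 12 N. I backed off, moved the tool about 2 mm further inward and carried on. Readings stayed at about 3–4 N until the catch.

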